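Pack the repair tray and pin it to the bench

ROBOT

A 6-joint arm with a two-finger parallel gripper is mounted at the origin on the work surface. World frame = base frame: x ahead of the robot, y to its left, z up, the work surface at z = 0. Lengths are in m, angles in rad, forces in N, time in s.
With the tool pointing down it reaches from about 0.35 to 0.85 m from the base axis. Payload 8.1 kg.
Tool frame: the origin (TCP) lies at the very end of the fingers, on their centre line; the grasp point (between the pads) lies 19 mm behind it; z points along the fingers, y is the line along which they close (so a half turn about z gives the same grasp; the last joint's range is limited). The gripper opens to 93 mm and grips with 3 to 60 N. Pads are 15 mm wide; open, the fingers measure 128 mm over their backs; the gripper's body (75 mm by 188 mm) begins 65 mm behind the grasp point.
Start: joints at [1.093, 0.13, 1.488, -0, 1.523, -0.085], TCP at [0.23, 0.554, 0.219] pointing down, gripper open.
Joint ranges: [-2.96, 2.96], [-0.89, 2.26], [0.02, 2.5], [-1.34, 4.48], [0, 2.73], [-2.66, 2.66]. Speed limits (rad/s): [2.39, 2.39, 2.79, 3.14, 3.14, 3.14].

INTERFACE

Orientations are given as a rotation vector (axis times angle).
In Python, from plant import robot, imaging gives the robot as it stands.
- The arm moves only by the tool jog_arm, never from a script. Its argument "rows" is a list of rows, each a list of 2 entries, a list of its own where there are three numbers: the shift along the tool's x, y, z each as a share of 0.2 m, from -1 to 1, then the turn, a rotation vector about the tool's x, y, z each as a share of pi/2 rad, from -1 to 1. A call has 1 to 5 rows; each row is the pose to reach, as a shift and turn from the pose commanded when the call began, along the tool's axes at that moment; what a row does not reach only later rows make up. A row lasts 1/10 s, in which the tool goes at most 50 mm and 8.59 degrees, less where a joint would pass 70% of its speed; a pose out of reach is approached as far as the arm can. A call with a number of a shift or a turn outside -1 to 1 is refused whole. A call with a gripper value outside its range is refused whole. "hand" is the closure, from -1 (fully open) to 1 (shut), set as the call begins (left out, the last holds). The fingers move at their own pace and stop on an object; "squeeze" is the grip in N (left out, the last holds). Time passes only in rows, so rows that repeat a pose let the fingers close. It gives the time, the measured TCP pose, the force, the opening and the grip force at its end, in the units of the state.
- robot.read_state(): the state, without advancing time (a new reading comes with each control period).
- imaging.read_camera(name): name is "side" or "top" or "wrist"; returns a dict with "frame" (480x640x3 uint8, red, green, blue), "vertical_fov" (degrees; the focal length in pixels is half the picture's height over the tangent of half this angle, whatever the lens; pixels are square), "cx", "cy" (the principal point, pixels), "R" (3x3) and "t" (3): a world point X has camera coordinates R X + t. Camera axes: x right, y down, z forward; pixel columns grow to the right and rows downward; lengths in m; the calibration is good to about 2 mm. A picture is of the moment at which its call begins. There is no depth.
- robot.close_job(): hands the job in; it is judged then, once.
The state is a dict: "t": time; "q": joint angles; "dq": joint speeds; "joint_torque": joint torques, N m; "tool_pos": TCP position; "orientation": TCP orientation; "force": force on the tool from outside, world axes, zero at the start; "wrist_torque": the same for the moment, N m; "opening": finger opening in m; "gripper_force": force on a finger pad.
Only numpy, scipy, OpenCV 4.12 (cv2) and the standard library are available. Lean on these libraries where they do the work, as an engineer would, in place of code of your own. Each camera call takes 0.05 s, during which the arm holds its last target. There are 200 camera calls.

TASK

Make the repair tray ready: stand the amber jar and the cardboard carton upright in the grey tray, flat on its floor beside the charger, and lock the tray to the bench by pushing the headed pin from the rack through the tilted fork and lug until its head sits fully home. Let go of everything, and leave the other things on the bench where they are.

Things in the scene. Friction and masses are not known exactly. Their poses are not given: they have to be found in the camera images.
- caddy: Fixed grey open tray, 70 (x) by 142 (y) by 36 mm high, walls and floor 4 mm: inside 62 by 134 mm, inner floor at z = 4 mm. Origin on the bench under its centre; z up, y along its length. Its -y end has a steel end plate 44 mm wide (x), 78 mm high (y = -71 to -76 mm) carrying a steel lug that lies in the tilted fork beyond that end.
- fork: Fixed dark steel fork (clevis), its holes in line with the lug's. Origin: centre of the hole mouth in the flat upper face (36 by 44 mm), at (8.6, -127, 72) mm in the caddy frame. z: the pin axis, pointing out and up, leaning 35 degrees from vertical to the caddy's +x; y: the caddy's y. Holes 12 mm, mouth chamfered 2 mm: upper cheek z = 0 to -8, lug -10 to -20, lower cheek -22 to -30 mm.
- fork_ball (a point): Point on the pin axis, 34.5 mm down the hole from the fork's origin, just below the lower cheek, where a small spring ball presses on the pin from the side (fork -y). The pin does not drop in: let go, it stops 3 to 8 mm short; over about its last 8 mm it needs a push of 3 to 6 N along the axis, and the ball then holds it. Seated, the push rises sharply; 15 N is plenty.
- rack: Fixed grey plastic block 150 (x) by 40 (y) by 55 mm high, with three upright 12 mm holes through it on its long x axis, at x = -50, 0 and 50 mm. Origin: centre of its underside, z up. The pin and two drivers stand in the holes, in any order.
- pin: Steel hinge pin, about 50 g, standing head up in a rack hole. Origin: centre of the underside of its head (the face that seats), z along its axis to the knob. Below: round shank 10 mm thick, 44 mm long, its last 6 mm a cone to 5 mm. Above: a flat round head 24 mm wide, 4 mm thick, then a dark straight cylindrical knob 16 mm thick, 28 mm tall (z = 4 to 32 mm) to hold it by. Its yaw is of no matter.
- jar: Loose upright amber jar with a white cap, a cylinder 44 mm in diameter (cap 43 mm), 75 mm tall, 100 to 200 g; origin at the centre of its underside, z up.
- carton: Loose upright plain cardboard carton, 50 (x) by 32 (y) by 75 mm (z) tall, 80 to 170 g; origin at the centre of its underside, z up.
- charger: White charger block already standing in the tray at its -y (fork) end, 52 (x) by 40 (y) by 42 mm tall; origin at the centre of its underside. It stays in the tray; it may be nudged.
- driver_a: Screwdriver standing in a rack hole, waisted dark handle 19 mm in diameter and 50 mm tall above the rack, with no flat head. Bystander. Origin at the handle's lower face, on the rack's top.
- driver_b: Another driver of the same shape in a rack hole. Bystander. Origin as driver_a.
- dispenser: Bystander: upright blue solvent dispenser, 50 mm in diameter, 98 mm tall with a steel cap; origin at the centre of its underside.
- tin: Bystander: low round metal tin, 53 mm in diameter, 52 mm tall; origin at the centre of its underside.
- phone: Bystander: phone lying flat, 68 (x) by 140 (y) by 8 mm; origin at the centre of its underside.
- screwdriver: Bystander: screwdriver lying on the bench along its x axis, 150 mm long; origin at its middle, on the bench.
- spray_can: Bystander: white spray can, 52 mm in diameter, 150 mm tall; origin at the centre of its underside.
Mind the look-alikes: they are no part of the job. Leave any green or yellow look-alike of the pin alone.

How it is judged:
By the outcome, as a careful person would: the job done as asked, in the order asked, and still so for the second after the job is handed in, with the robot touching nothing.
It also fails if it takes over 64 s, if anything falls off the work surface, if the arm or the gripper's body presses on something with over 40 N, if the wrist force passes 120 N, or if a joint passes its speed limit or range.

## Working session

There is one attempt and no reset: what is moved stays moved. The work goes in short steps, Python scripts to look and compute and a tool call to move; the robot and the scene stay as the last step left them, time stands still between calls to the robot, and variables do not carry over. Pictures are saved under pics/ and viewed, at most 10 in all, crops included, and the job is handed in when it is done.

Besides the shell and the picture viewer there is one more tool, called after "Request:" by a JSON object that holds its "op" and its "data", one argument or row to a line. jog_arm: Moves the arm, as the interface text tells. Its arguments: {"type":"object","properties":{"rows":{"type":"array"},"hand":{"type":"number"},"squeeze":{"type":"number"}},"required":["rows"]}

```bash
mkdir -p pics; ls; python3 - <<'E'
from plant import robot, imaging
import cv2,numpy as np,pickle
d={}
for n in ["side","top","wrist"]:
    c=imaging.read_camera(n); d[n]=c
    cv2.imwrite(f"pics/{n}0.png",c["frame"][:,:,::-1])
    print(n,c["vertical_fov"],c["cx"],c["cy"],np.round(c["R"],3).tolist(),np.round(c["t"],3))
pickle.dump(d,open("c0.pkl","wb"))
s=robot.read_state();print(s)
E
```

```text
pics
side 48.92547099303637 324.18894592956667 240.39674134499998 [[0.924, -0.383, 0.011], [-0.284, -0.703, -0.652], [0.257, 0.599, -0.758]] [-0.491  0.209  1.097]
top 44.52012448761242 316.11631632472904 244.0073384688476 [[0.003, -1.0, 0.018], [-0.995, -0.004, -0.101], [0.101, -0.017, -0.995]] [-0.009  0.53   1.285]
wrist 63.97373329856189 323.5007567768301 244.10448311637128 [[0.383, 0.924, -0.001], [0.885, -0.367, 0.287], [0.265, -0.111, -0.958]] [-0.6   -0.033  0.391]
{'t': 0.15, 'q': array([ 1.09258052e+00,  1.31012666e-01,  1.48900628e+00, -5.86749565e-06,
        1.52300321e+00, -8.53982561e-02]), 'dq': array([-0.00032579, -0.0021796 , -0.00269939, -0.00080753,  0.00053687,
       -0.00148508]), 'joint_torque': array([ 9.68402856e-04, -5.60478115e+01, -4.92334664e+01,  7.69068045e-02,
        3.07143910e-02, -1.36235271e-04]), 'tool_pos': array([0.22945652, 0.55392344, 0.21782605]), 'orientation': array([-6.12999780e-01, -3.08080651e+00,  2.15917554e-03]), 'force': array([ 0.70540377, -0.54807842,  0.34370397]), 'wrist_torque': array([0.04217704, 0.00118929, 0.03171203]), 'gripper_force': 0.0, 'opening': 0.09310039054999969}
```

View pics/side0.png

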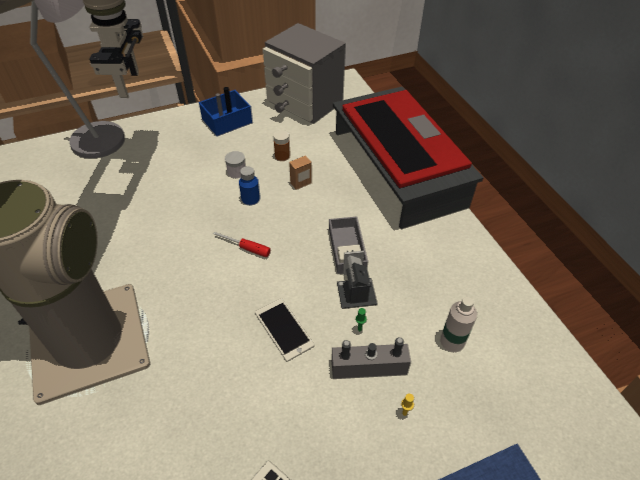

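View pics/top0.png

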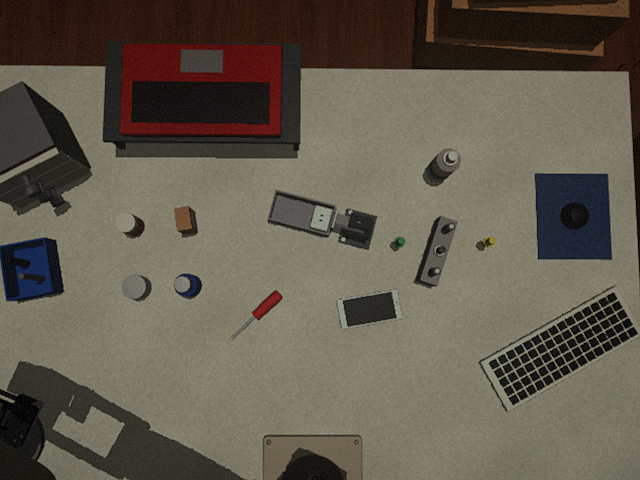

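The side view shows the rack with three uprights at about (346,348), (372,350) and (398,346), a green look-alike at (361,319) and a yellow one at (408,403). The jar is at (282,146), the carton at (300,172), and the tray and fork at (350,255). In the top view the rack holes are at (446,226), (440,251) and (434,271). The middle one seems to have a flat bright head, so I'll check it in a crop.

```bash
cat > h.py <<'E'
import numpy as np,cv2,pickle
from scipy.spatial.transform import Rotation as Rn
def f(c): return 240/np.tan(np.radians(c["vertical_fov"])/2)
def ray(c,uv):
    R=np.array(c["R"]);t=np.array(c["t"])
    d=R.T@np.array([(uv[0]-c["cx"])/f(c),(uv[1]-c["cy"])/f(c),1.])
    return -R.T@t,d/np.linalg.norm(d)
def onz(c,uv,z):
    o,d=ray(c,uv); return o+d*(z-o[2])/d[2]
def proj(c,X):
    p=np.array(c["R"])@np.array(X)+np.array(c["t"]); return np.array([p[0]/p[2]*f(c)+c["cx"],p[1]/p[2]*f(c)+c["cy"]])
def tri(rays):
    A=np.zeros((3,3));b=np.zeros(3)
    for o,d in rays:
        P=np.eye(3)-np.outer(d,d);A+=P;b+=P@o
    X=np.linalg.solve(A,b)
    return X,[1e3*np.linalg.norm((np.eye(3)-np.outer(d,d))@(X-o)) for o,d in rays]
def move(dest,rotdest=None,tool=None):
    "shift/turn shares from the measured tool pose to dest"
    from plant import robot
    s=robot.read_state();R0=Rn.from_rotvec(s["orientation"])
    sh=R0.inv().apply(np.array(dest)-s["tool_pos"])/0.2
    tu=(R0.inv()*rotdest).as_rotvec()/(np.pi/2) if rotdest is not None else np.zeros(3)
    return np.round(sh,3),np.round(tu,3)
E
python3 - <<'E'
from h import *
d=pickle.load(open("c0.pkl","rb"))
def crop(n,x0,y0,w,h):
    return cv2.resize(d[n]["frame"][y0:y0+h,x0:x0+w,::-1],(400,300),interpolation=cv2.INTER_CUBIC)
a=np.vstack([np.hstack([crop("side",325,325,96,72),crop("top",384,205,120,90)]),np.hstack([crop("top",262,180,120,90),crop("side",310,205,120,90)])])
cv2.imwrite("pics/comp1.png",np.clip(a*1.4,0,255).astype(np.uint8))
E
```

```text
(no output)
```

View pics/comp1.png

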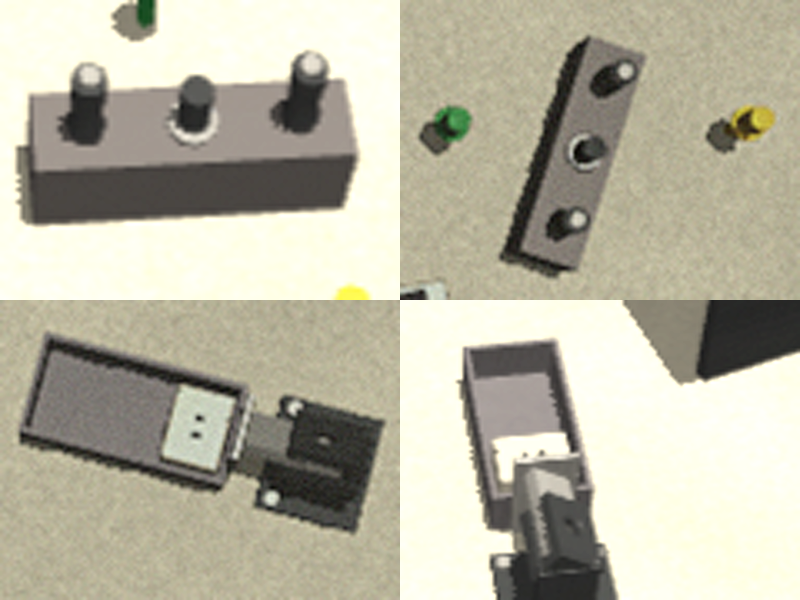

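Candidates in the rack are left (346,348), middle (372,350) and right (398,346) in the side view. The middle one fits: it has a bright flat round head under a straight dark knob. The other two are waisted drivers with light tops, and the green and yellow pins stand off the rack. The crop confirms this. The fork hole is at about (358.6,222) in the top view and (361,272) in the side view.

```bash
python3 - <<'E'
from h import *
d=pickle.load(open("c0.pkl","rb"));T=d["top"];S=d["side"]
r3=lambda x:np.round(np.array(x)*1e3,1)
cor=[(276.1,190.5),(336.1,205.5),(328,236.4),(268,219.9)]
P=np.array([onz(T,c,.036) for c in cor]);print(r3(P));print("edges",[round(1e3*np.linalg.norm(P[i]-P[(i+1)%4])) for i in range(4)],"ctr",r3(P.mean(0)))
y=P[0]+P[3]-P[1]-P[2];yaw=np.arctan2(-y[0],y[1]);print("yaw",np.degrees(yaw))
for nm,a,b in [("fork",(358.6,222),(361,272.5)),("pinknobtop",(384+(595-400)*.3,205+148*.3),(325+198*.24,325+85*.24))]:
    print(nm,*map(np.round,[r3(tri([ray(T,a),ray(S,b)])[0])]),np.round(tri([ray(T,a),ray(S,b)])[1],1))
Rc=Rn.from_euler('z',yaw).as_matrix();c=P.mean(0);c[2]=0
print("fork pred",r3(c+Rc@[.0086,-.127,.072]))
for nm,c in d.items():
    h=cv2.cvtColor(c["frame"],cv2.COLOR_RGB2HSV)
    m=cv2.inRange(h,(5,110,50),(16,255,255))
    n,l,st,ce=cv2.connectedComponentsWithStats(m)
    print(nm,[(st[i].tolist(),ce[i].round(1).tolist()) for i in range(1,n) if st[i][4]>60])
print(onz(T,(128,224),.075),onz(T,(183,215),.075))
for p in [[.5,.38,.04],[.5,.27,.04]]: print(proj(d["wrist"],p))
E
```

```text
[[649.4  83.4  36. ]
 [616.1 -51.1  36. ]
 [546.4 -33.   36. ]
 [582.8 100.8  36. ]]
edges [139, 72, 139, 69] ctr [598.7  25.   36. ]
yaw -14.55270704534106
fork [575. -98.  70.] [0.5 0.5]
pinknobtop [ 514. -276.   90.] [0.7 0.7]
fork pred [ 575.1 -100.1   72. ]
side [([175, 0, 140, 101, 8854], [234.1, 39.1]), ([37, 19, 80, 103, 3169], [74.8, 67.7]), ([0, 22, 84, 123, 5792], [30.0, 88.5]), ([123, 30, 65, 74, 2360], [155.1, 63.0]), ([345, 51, 295, 251, 6320], [502.4, 157.9]), ([102, 103, 82, 17, 188], [142.8, 111.4]), ([274, 141, 15, 20, 230], [281.4, 151.2]), ([290, 156, 21, 33, 448], [299.3, 171.0]), ([470, 164, 170, 252, 9560], [561.4, 291.6])]
top [([425, 0, 10, 43, 312], [429.9, 21.5]), ([451, 0, 18, 9, 146], [459.8, 4.0]), ([473, 0, 157, 18, 1306], [575.0, 9.1]), ([278, 2, 13, 41, 144], [284.2, 22.5]), ([241, 9, 17, 34, 195], [249.5, 27.4]), ([341, 10, 45, 59, 903], [367.0, 45.4]), ([302, 19, 28, 49, 445], [318.7, 49.2]), ([339, 25, 10, 26, 100], [342.4, 37.8]), ([382, 35, 30, 34, 357], [400.9, 54.6]), ([478, 40, 126, 17, 546], [557.4, 49.5]), ([174, 207, 18, 24, 337], [182.7, 218.4])]
wrist [([477, 0, 106, 179, 11844], [532.7, 77.0]), ([592, 110, 22, 19, 158], [605.3, 122.9]), ([560, 220, 55, 117, 1848], [588.1, 273.9])]
[0.56678054 0.39881425 0.075     ] [0.58695211 0.28148391 0.075     ]
[273.90325463 487.94012738]
[189.52987447 515.41517723]
```

View pics/wrist0.png

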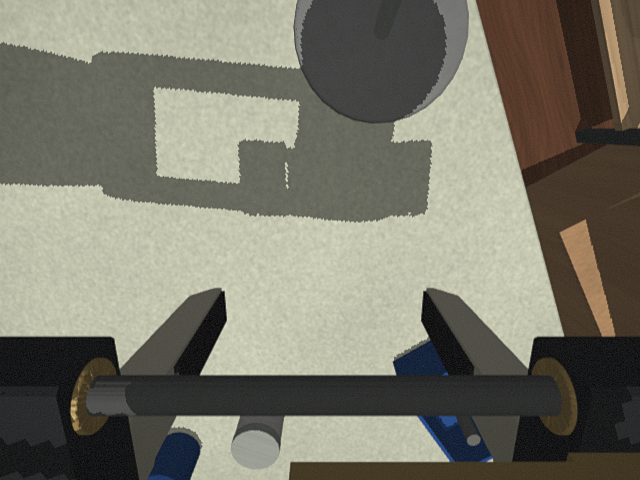

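The wrist view shows only shadows, with the tin and dispenser at the bottom edge (about (255,450) and (180,455)), and the camera looks between the fingers. The fork measured from two views, (575,-98,70) mm, agrees with the prediction from the tray, (575,-100,72). I'll go over the jar next.

Request:
{"op": "jog_arm", "data": {
  "rows": [
    [[-1,-0.04,0],[0,0,0.45]],
    [[-1,-0.04,0],[0,0,0.45]],
    [[-1,-0.04,0],[0,0,0.45]],
    [[-1,-0.04,0],[0,0,0.45]],
    [[-1,-0.04,0],[0,0,0.45]]
  ]
}}

```text
t: 0.65
tool_pos: [0.4165, 0.4667, 0.2179]
orientation: [1.656, 2.667, -0.001]
force: [-1.2, 1.2, -1.0]
opening: 0.0927
gripper_force: 0.0
```

```bash
python3 - <<'E'
from h import *
from plant import robot
print(robot.read_state()["t"],robot.read_state()["tool_pos"])
Rt=lambda yaw:Rn.from_matrix(np.array([[-np.sin(-yaw)*-1*-1,np.cos(yaw),0],[0,0,0],[0,0,-1]]).T) if 0 else Rn.from_euler('z',yaw-np.pi/2)*Rn.from_matrix(np.array([[1,0,0],[0,-1,0],[0,0,-1.]]))*Rn.from_euler('z',np.pi)
R=Rt(np.radians(-14.5));print(R.as_matrix().round(2))
print(move([.567,.399,.19],R))
E
```

```text
0.65 [0.41652272 0.46674884 0.2179164 ]
[[ 0.25  0.97 -0.  ]
 [ 0.97 -0.25  0.  ]
 [ 0.   -0.   -1.  ]]
(array([-0.637,  0.524,  0.141]), array([0.001, 0.001, 0.454]))
```

Request:
{"op": "jog_arm", "data": {
  "rows": [
    [[-0.64,0.52,0.14],[0,0,0.454]],
    [[-0.64,0.52,0.14],[0,0,0.454]],
    [[-0.64,0.52,0.14],[0,0,0.454]],
    [[-0.64,0.52,0.14],[0,0,0.454]],
    [[-0.64,0.52,0.14],[0,0,0.454]]
  ]
}}

```text
t: 1.15
tool_pos: [0.5643, 0.4007, 0.1885]
orientation: [2.483, 1.925, -0.004]
force: [0.8, 0.3, 0.2]
opening: 0.093
gripper_force: 0.0
```

```bash
cat >> h.py <<'E'
FL=Rn.from_matrix(np.array([[0,1,0],[1,0,0],[0,0,-1.]]))  # yaw 0: tool y = world x
def Rt(deg): return Rn.from_euler('z',deg,degrees=True)*FL
def snap(n,fn=None):
    from plant import imaging
    c=imaging.read_camera(n)
    if fn: cv2.imwrite("pics/%s.png"%fn,c["frame"][:,:,::-1]); pickle.dump(c,open(fn+".pkl","wb"))
    return c
def st():
    from plant import robot
    s=robot.read_state(); print(round(s["t"],2),s["tool_pos"].round(4),s["force"].round(1),round(s["opening"],4)); return s
E
python3 - <<'E'
from h import *
st();c=snap("wrist","w1")
E
```

```text
1.15 [0.5643 0.4007 0.1885] [0.8 0.3 0.2] 0.093
```

View pics/w1.png

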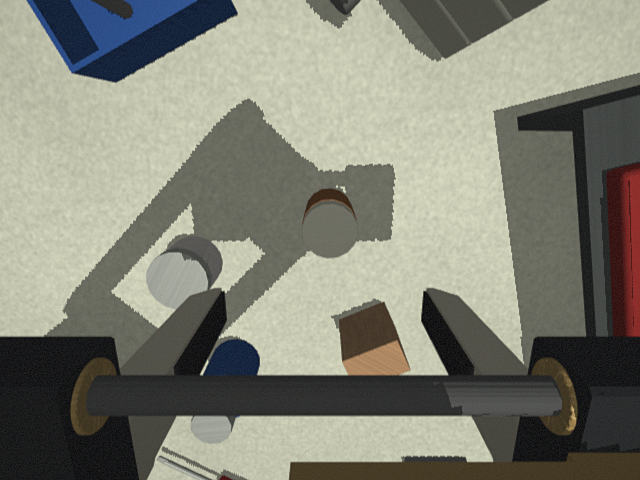

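Jar cap circle is centred at about (330,229) with radius 28. The carton's top face starts at edge (342,357)-(395,335) and is partly hidden by the bar. Nothing stands close to the jar.

```bash
python3 - <<'E'
from h import *
d=pickle.load(open("c0.pkl","rb"));T=d["top"];W=pickle.load(open("w1.pkl","rb"))
g=cv2.cvtColor(T["frame"],cv2.COLOR_RGB2GRAY)[205:245,105:155]
m=cv2.cvtColor(T["frame"],cv2.COLOR_RGB2HSV)[205:245,105:155]
c=cv2.HoughCircles(cv2.resize(g,None,fx=6,fy=6,interpolation=cv2.INTER_CUBIC),cv2.HOUGH_GRADIENT,2,400,param1=80,param2=15,minRadius=45,maxRadius=75)
print(c); u=c[0,0]; tp=((u[0]+.5)/6-.5+105,(u[1]+.5)/6-.5+205)
g=cv2.cvtColor(W["frame"],cv2.COLOR_RGB2GRAY)[180:280,280:380]
c=cv2.HoughCircles(cv2.resize(g,None,fx=4,fy=4),cv2.HOUGH_GRADIENT,2,400,param1=60,param2=15,minRadius=95,maxRadius=130)
print(c);w=c[0,0]; wp=(w[0]/4+280,w[1]/4+180)
print(tp,wp)
X,e=tri([ray(T,tp),ray(W,wp)]);print("tri",X,e,"wrist@75",onz(W,wp,.075),"top@75",onz(T,tp,.075), "diam",2*w[2]/4/f(W)*(W["R"]@onz(W,wp,.075)+W["t"])[2])
print("carton edge@75",[onz(W,p,.075).round(4) for p in [(342,358),(395,336),(409,370)]])
E
```

```text
[[[169.  133.   67.2]]]
[[[199.  195.  117.6]]]
(np.float32(132.75), np.float32(226.75)) (np.float32(329.75), np.float32(228.75))
tri [0.56731682 0.39901438 0.03766013] [np.float64(1.6760912990693129), np.float64(1.6760912990692578)] wrist@75 [0.57077705 0.40800514 0.075     ] top@75 [0.56086888 0.38845067 0.075     ] diam 0.044120438209680216
carton edge@75 [array([0.5534, 0.2975, 0.075 ]), array([0.6003, 0.3069, 0.075 ]), array([0.6054, 0.2722, 0.075 ])]
```

```bash
python3 - <<'E'
from h import *
d=pickle.load(open("c0.pkl","rb"));T=d["top"];S=d["side"];W=pickle.load(open("w1.pkl","rb"))
def blob(c,x0,y0,x1,y1,lo=130):
    h=cv2.cvtColor(c["frame"],cv2.COLOR_RGB2HSV)[y0:y1,x0:x1].astype(int)
    bg=np.array([0,0,0]);m=((h[...,1]<28)&(h[...,2]>lo)).astype(np.uint8)
    n,l,s,ce=cv2.connectedComponentsWithStats(m)
    i=1+np.argmax(s[1:,4]);b=s[i];return (b[0]+x0+(b[2]-1)/2,b[1]+y0+(b[3]-1)/2),b.tolist()
for lo in (100,130,150):
    print(blob(T,112,208,145,242,lo),blob(S,268,122,296,150,lo))
t=cv2.resize(T["frame"][200:245,110:200,::-1],(800,400),interpolation=cv2.INTER_CUBIC)
s=cv2.resize(S["frame"][125:190,260:390,::-1][:,:60],(185,200))
t[:200,-185:]=s
cv2.imwrite("pics/c2.png",t)
print(proj(T,[.571,.408,.075]),proj(S,[.571,.408,.075]))
E
```

```text
Traceback (most recent call last):
ValueError: attempt to get argmax of an empty sequence
```

```bash
python3 - <<'E'
from h import *
d=pickle.load(open("c0.pkl","rb"));T=d["top"];S=d["side"]
print(proj(T,[.571,.408,.075]),proj(S,[.571,.408,.075]))
t=cv2.resize(T["frame"][200:245,110:200,::-1],(800,400),interpolation=cv2.INTER_CUBIC)
s=cv2.resize(S["frame"][125:195,260:320,::-1],(514,600),interpolation=cv2.INTER_CUBIC)
t=cv2.resize(T["frame"][205:240,112:136,::-1],(286,417),interpolation=cv2.INTER_CUBIC)
a=np.zeros((600,800,3),np.uint8);a[:,:514]=s;a[:417,514:]=t
cv2.imwrite("pics/c2.png",np.clip(a*1.3,0,255).astype(np.uint8))
E
```

```text
[123.77551129 222.03413591] [280.38986746 133.92688821]
```

View pics/c2.png

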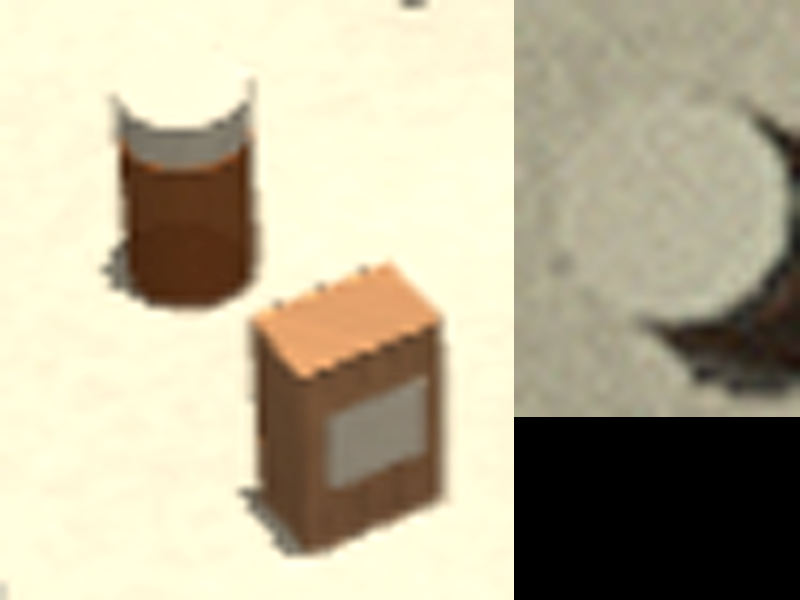

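The side crop shows the jar's cap axis at column 280.7 and cap rim rows 133-140. The carton's top corners are at about (289,161.8), (305,155.1), (310.8,161.6) and (295.1,168.6). The top crop shows the cap centred at (125.0,221.9). The wrist estimate at z = 75 mm projects to (123.8,222.0) in top and (280.4,133.9) in side, so height and position agree. Jar is at about (0.571,0.406).

Request:
{"op": "jog_arm", "data": {
  "rows": [
    [[0.034,0.026,0.25],[0,0,0]],
    [[0.034,0.026,0.5],[0,0,0]],
    [[0.034,0.026,0.7],[0,0,0]],
    [[0.034,0.026,0.757],[0,0,0]],
    [[0.034,0.026,0.757],[0,0,0]]
  ]
}}

```text
t: 1.7
tool_pos: [0.5668, 0.4081, 0.0367]
orientation: [-2.471, -1.939, 0.008]
force: [-0.5, 0.6, -0.4]
opening: 0.0928
gripper_force: 0.0
```

Request:
{"op": "jog_arm", "data": {
  "rows": [
    [[0,0,0],[0,0,0]],
    [[0,0,0],[0,0,0]],
    [[0,0,0],[0,0,0]],
    [[0,0,0],[0,0,0]],
    [[0,0,0],[0,0,0]]
  ],
  "hand": 1,
  "squeeze": 20
}}

```text
t: 2.2
tool_pos: [0.5693, 0.4092, 0.0402]
orientation: [2.473, 1.937, 0.002]
force: [-0.7, -0.6, -0.6]
opening: 0.0579
gripper_force: 0.0
```

```bash
python3 - <<'E'
from h import *
d=pickle.load(open("c0.pkl","rb"));S=d["side"]
P=np.array([onz(S,p,.075) for p in [(289.0,161.8),(305.0,155.1),(310.8,161.6),(295.1,168.6)]])
print(P.round(4),P.mean(0)); print([np.linalg.norm(P[i]-P[(i+1)%4]).round(4) for i in range(4)])
for a,b in [(0,1),(3,2),(0,3),(1,2)]:
    v=P[b]-P[a]; print(a,b,np.degrees(np.arctan2(v[1],v[0])))
s=st();print(move([.571,.406,.13]))
E
```

```text
[[0.5535 0.2918 0.075 ]
 [0.6012 0.3011 0.075 ]
 [0.6058 0.2717 0.075 ]
 [0.5589 0.2615 0.075 ]] [0.57985378 0.28152568 0.075     ]
[np.float64(0.0487), np.float64(0.0298), np.float64(0.048), np.float64(0.0308)]
0 1 11.076194240512361
3 2 12.272375744320101
0 3 -79.85871208719362
1 2 -81.10721315021124
2.2 [0.5693 0.4092 0.0402] [-0.7 -0.6 -0.6] 0.0579
(array([-0.013,  0.013, -0.449]), array([0., 0., 0.]))
```

Request:
{"op": "jog_arm", "data": {
  "rows": [
    [[0,0,0],[0,0,0]],
    [[0,0,0],[0,0,0]],
    [[0,0,0],[0,0,0]],
    [[0,0,0],[0,0,0]]
  ]
}}

```text
t: 2.6
tool_pos: [0.569, 0.4088, 0.0394]
orientation: [2.473, 1.937, 0.0]
force: [0.8, 0.3, 0.8]
opening: 0.0435
gripper_force: 20.0
```

Request:
{"op": "jog_arm", "data": {
  "rows": [
    [[0,0,-0.2],[0,0,0]],
    [[0,0,-0.42],[0,0,0]],
    [[-0.1,0.03,-0.6],[0,0,0]],
    [[-0.3,0.1,-0.7],[0,0,0]],
    [[-0.52,0.17,-0.7],[0,0,0]]
  ],
  "squeeze": 25
}}

```text
t: 3.1
tool_pos: [0.5787, 0.3006, 0.184]
orientation: [2.47, 1.939, 0.011]
force: [1.2, -1.1, -0.9]
opening: 0.0437
gripper_force: 25.0
```

Request:
{"op": "jog_arm", "data": {
  "rows": [
    [[-0.23,0.07,-0.03],[0,0,0]],
    [[-0.46,0.14,-0.06],[0,0,0]],
    [[-0.69,0.21,-0.1],[0,0,0]],
    [[-0.91,0.28,-0.15],[0,0,0]],
    [[-1,0.31,-0.2],[0,0,0]]
  ]
}}

```text
t: 3.6
tool_pos: [0.5887, 0.0867, 0.2191]
orientation: [2.476, 1.933, -0.003]
force: [-0.1, 0.6, -1.1]
opening: 0.0439
gripper_force: 25.0
```

```bash
python3 - <<'E'
from h import *
st();print(move([.575,-.07,.24],Rt(-14.5)))
E
```

```text
3.6 [0.5887 0.0867 0.2191] [-0.1  0.6 -1.1] 0.0439
(array([-0.777,  0.123, -0.104]), array([-0.001,  0.001,  0.005]))
```

Request:
{"op": "jog_arm", "data": {
  "rows": [
    [[-0.22,0.03,-0.03],[0,0,0]],
    [[-0.44,0.06,-0.06],[0,0,0]],
    [[-0.66,0.09,-0.09],[0,0,0]],
    [[-0.78,0.12,-0.1],[0,0,0]],
    [[-0.78,0.12,-0.1],[0,0,0]]
  ]
}}

```text
t: 4.1
tool_pos: [0.5747, -0.0699, 0.2393]
orientation: [2.477, 1.932, -0.001]
force: [-0.9, 0.6, -2.1]
opening: 0.0434
gripper_force: 25.0
```

```bash
python3 - <<'E'
from h import *
st();c=snap("wrist","w2")
E
```

```text
4.1 [ 0.5747 -0.0699  0.2393] [-0.9  0.6 -2.1] 0.0434
```

View pics/w2.png

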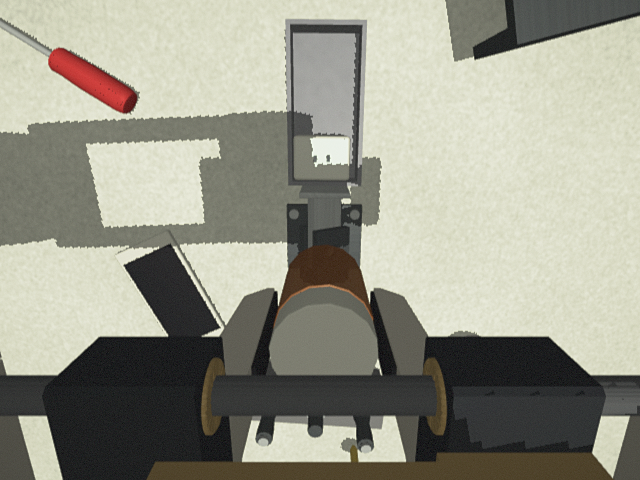

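The wrist view shows the tray squarely aligned, with rim corners at (287,20), (366,20), (361,187) and (289,187). The charger top spans about (295-350,136-180). The jar is upright in the fingers.

```bash
python3 - <<'E'
from h import *
W=pickle.load(open("w2.pkl","rb"));T=pickle.load(open("c0.pkl","rb"))["top"]
P=np.array([onz(W,p,.036) for p in [(286.5,20),(366,20),(361,186.5),(289,186.5)]])
print(P.round(4),[np.linalg.norm(P[i]-P[(i+1)%4]).round(4) for i in range(4)])
c=P.mean(0);y=P[0]+P[1]-P[2]-P[3];yaw=np.arctan2(-y[0],y[1]);print(c,np.degrees(yaw))
# height check of far corners by triangulating with top
print([np.r_[tri([ray(T,a),ray(W,b)])[0],tri([ray(T,a),ray(W,b)])[1][:1]].round(4) for a,b in [((268,219.9),(286.5,20)),((276.1,190.5),(366,20)),((336.1,205.5),(361,186.5)),((328,236.4),(289,186.5))]])
R=Rn.from_euler('z',yaw).as_matrix();c[2]=0
for p in [(294,136),(350,136)]: print("charger far top, caddy mm",(R.T@(onz(W,p,.042)-c)*1e3).round(1))
print("fork",c+R@[.0086,-.127,.072])
t=c+R@[0,.040,0];print("jar target",t);print(move([t[0],t[1],.12],Rt(np.degrees(yaw))))
E
```

```text
[[ 0.5853  0.1023  0.036 ]
 [ 0.6511  0.0857  0.036 ]
 [ 0.6162 -0.052   0.036 ]
 [ 0.5492 -0.0351  0.036 ]] [np.float64(0.0679), np.float64(0.142), np.float64(0.0691), np.float64(0.142)]
[0.60043926 0.02521604 0.036     ] -14.477491803250674
[array([0.5842, 0.1019, 0.0337, 1.4077]), array([0.6483, 0.0831, 0.047 , 1.1127]), array([ 0.6158, -0.0512,  0.0394,  0.3312]), array([ 0.5478, -0.0347,  0.0283,  1.4345])]
charger far top, caddy mm [-28.6 -24.4  42. ]
charger far top, caddy mm [ 22.4 -24.1  42. ]
fork [ 0.57701622 -0.09990119  0.072     ]
jar target [0.61043925 0.06394587 0.        ]
(array([0.683, 0.014, 0.595]), array([-0.   , -0.   ,  0.005]))
```

Request:
{"op": "jog_arm", "data": {
  "rows": [
    [[0.24,0.003,0],[0,0,0]],
    [[0.48,0.007,0.1],[0,0,0]],
    [[0.69,0.014,0.3],[0,0,0]],
    [[0.69,0.014,0.53],[0,0,0]],
    [[0.69,0.014,0.6],[0,0,0]]
  ]
}}

```text
t: 4.65
tool_pos: [0.607, 0.0705, 0.1126]
orientation: [-2.465, -1.939, 0.01]
force: [-1.0, -0.3, -2.0]
opening: 0.0435
gripper_force: 25.0
```

```bash
python3 - <<'E'
from h import *
st();print(move([.6109,.0659,.044],Rt(-14.5)))
E
```

```text
4.65 [0.607  0.0705 0.1126] [-1.  -0.3 -2. ] 0.0435
(array([-0.017,  0.028,  0.343]), array([-0.005,  0.001,  0.01 ]))
```

Request:
{"op": "jog_arm", "data": {
  "rows": [
    [[0.01,-0.005,0],[0,0,0]],
    [[0.01,-0.005,0.12],[0,0,0]],
    [[0.01,-0.005,0.26],[0,0,0]],
    [[0.01,-0.005,0.34],[0,0,0]],
    [[0.01,-0.005,0.36],[0,0,0]]
  ]
}}

```text
t: 5.15
tool_pos: [0.6093, 0.0694, 0.046]
orientation: [-2.472, -1.936, 0.003]
force: [-0.1, 0.3, -1.8]
opening: 0.0437
gripper_force: 25.0
```

Request:
{"op": "jog_arm", "data": {
  "rows": [
    [[0,0,0],[0,0,0]],
    [[0,0,0],[0,0,0]]
  ]
}}

```text
t: 5.35
tool_pos: [0.6116, 0.0691, 0.0491]
orientation: [2.472, 1.936, 0.003]
force: [-0.3, -0.4, -2.5]
opening: 0.0431
gripper_force: 25.0
```

Request:
{"op": "jog_arm", "data": {
  "rows": [
    [[-0.017,0,0],[0,0,0]],
    [[-0.017,0,0.01],[0,0,0]],
    [[-0.017,0,0.02],[0,0,0]],
    [[-0.017,0,0.02],[0,0,0]]
  ]
}}

```text
t: 5.75
tool_pos: [0.6097, 0.0656, 0.0434]
orientation: [2.473, 1.937, 0.001]
force: [0.6, -1.0, -0.6]
opening: 0.0436
gripper_force: 25.0
```

```bash
python3 - <<'E'
from h import *
for i in range(3): st();snap("side","s%d"%i if i==2 else None)
E
```

```text
5.75 [0.6097 0.0656 0.0434] [ 0.6 -1.  -0.6] 0.0436
5.8 [0.6097 0.0657 0.0434] [ 0.7 -0.6 -0.8] 0.0437
5.85 [0.6097 0.0656 0.0434] [-0.4 -0.4 -0.5] 0.0437
```

Contact is felt at the height expected for the tray floor (TCP 0.0434, weight off the wrist). Releasing.

Request:
{"op": "jog_arm", "data": {
  "rows": [
    [[0,0,0],[0,0,0]],
    [[0,0,0],[0,0,0]],
    [[0,0,0],[0,0,0]],
    [[0,0,0],[0,0,0]],
    [[0,0,0],[0,0,0]]
  ],
  "hand": -1
}}

```text
t: 6.4
tool_pos: [0.6095, 0.0657, 0.0432]
orientation: [-2.473, -1.937, 0.0]
force: [-0.1, -0.5, -0.4]
opening: 0.0788
gripper_force: 0.0
```

Request:
{"op": "jog_arm", "data": {
  "rows": [
    [[0,0,-0.1],[0,0,0]],
    [[0,0,-0.3],[0,0,0]],
    [[0,0,-0.55],[0,0,0]],
    [[0.1,-0.03,-0.75],[0,0,0.05]],
    [[0.3,-0.07,-0.8],[0,0,-0.1]]
  ]
}}

```text
t: 6.9
tool_pos: [0.6136, 0.126, 0.2105]
orientation: [2.405, 2.011, 0.012]
force: [1.0, 0.7, 0.5]
opening: 0.0931
gripper_force: 0.0
```

```bash
python3 - <<'E'
from h import *
st();snap("side","s3");print(move([.58,.20,.2],Rt(11.5)),move([.58,.284,.12],Rt(11.5)))
E
```

```text
6.9 [0.6136 0.126  0.2105] [1.  0.7 0.5] 0.0931
(array([ 0.302, -0.214,  0.05 ]), array([ 0.006, -0.003, -0.227])) (array([ 0.714, -0.282,  0.452]), array([ 0.006, -0.003, -0.227]))
```

Request:
{"op": "jog_arm", "data": {
  "rows": [
    [[0.2,-0.08,0.02],[0,0,-0.08]],
    [[0.4,-0.16,0.05],[0,0,-0.16]],
    [[0.6,-0.24,0.08],[0,0,-0.227]],
    [[0.71,-0.28,0.1],[0,0,-0.227]],
    [[0.71,-0.28,0.1],[0,0,-0.227]]
  ]
}}

```text
t: 7.45
tool_pos: [0.5774, 0.2798, 0.1817]
orientation: [-1.999, -2.421, 0.002]
force: [-1.1, -1.0, -0.2]
opening: 0.0929
gripper_force: 0.0
```

```bash
python3 - <<'E'
from h import *
st();c=snap("wrist","w3");T=snap("top","t3");st()
h=cv2.cvtColor(c["frame"],cv2.COLOR_RGB2HSV);m=cv2.inRange(h,(3,80,40),(20,255,255));m[:100]=0;m[340:]=0;m[:,:220]=0;m[:,440:]=0
v=h[...,2][m>0];print(np.percentile(v,[5,25,50,75,95]))
k=cv2.connectedComponentsWithStats(m);print(k[2][1:][k[2][1:,4]>100])
a=np.hstack([c["frame"][130:330,220:420],np.zeros((200,66,3),np.uint8)])
a=cv2.resize(c["frame"][120:320,220:440,::-1],(660,600),interpolation=cv2.INTER_CUBIC);cv2.imwrite("pics/c4.png",a)
E
```

```text
7.45 [0.5774 0.2798 0.1817] [-1.1 -1.  -0.2] 0.0929
7.55 [0.5789 0.2768 0.1827] [ 1.4 -1.1  0.6] 0.0926
[ 72.   78.   94.   97.  148.4]
[[ 294  201   68   59 3749]]
```

View pics/c4.png

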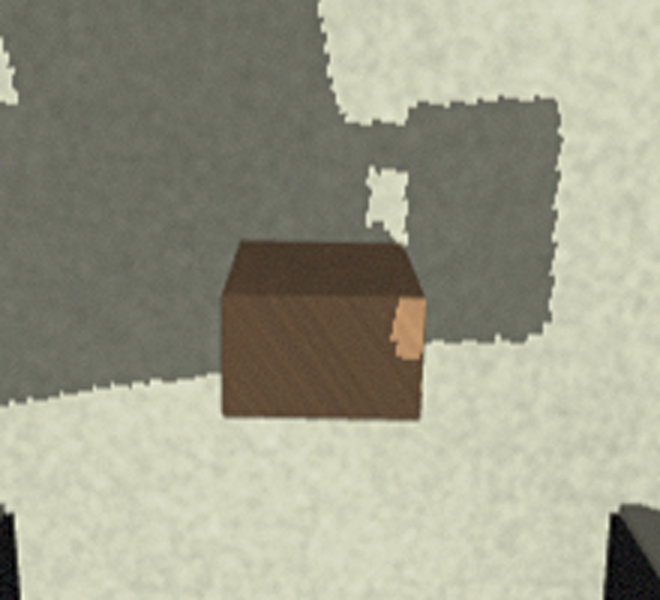

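The carton is at the picture centre; its top face corners in the full picture are (294,218.7), (361.7,218.7), (360,259.5) and (294.3,258.7), nearly square to the tool.

```bash
python3 - <<'E'
from h import *
W=pickle.load(open("w3.pkl","rb"));S=pickle.load(open("c0.pkl","rb"))["side"]
px=[(294,218.7),(361.7,218.7),(360,259.5),(294.3,258.7)]
P=np.array([onz(W,p,.075) for p in px]);print([np.linalg.norm(P[i]-P[(i+1)%4]).round(4) for i in range(4)])
c=P.mean(0);x=P[1]+P[2]-P[0]-P[3];print(c,np.degrees(np.arctan2(x[1],x[0])))
Z=[tri([ray(W,a),ray(S,b)])[0][2] for a,b in zip(px,[(289.0,161.8),(305.0,155.1),(310.8,161.6),(295.1,168.6)])];print("tri z",np.round(Z,4))
Q=[onz(S,b,.075) for b in [(289.0,161.8),(305.0,155.1),(310.8,161.6),(295.1,168.6)]]
st();print(move([c[0],c[1],.039],Rt(np.degrees(np.arctan2(x[1],x[0])))))
E
```

```text
[np.float64(0.0492), np.float64(0.0313), np.float64(0.0493), np.float64(0.0307)]
[0.57966457 0.28309521 0.075     ] 10.544041735744221
tri z [0.0738 0.0736 0.0746 0.0738]
7.55 [0.5789 0.2768 0.1827] [ 1.4 -1.1  0.6] 0.0926
(array([0.031, 0.01 , 0.718]), array([-0.001,  0.   ,  0.002]))
```

Request:
{"op": "jog_arm", "data": {
  "rows": [
    [[0.03,0.01,0.2],[0,0,0]],
    [[0.03,0.01,0.4],[0,0,0]],
    [[0.03,0.01,0.4],[0,0,0]],
    [[0.03,0.01,0.4],[0,0,0]]
  ]
}}

```text
t: 7.95
tool_pos: [0.5799, 0.2815, 0.1031]
orientation: [-2.007, -2.416, 0.003]
force: [0.6, -0.0, 0.4]
opening: 0.093
gripper_force: 0.0
```

```bash
python3 - <<'E'
from h import *
st();print(move([.5797,.2831,.039],Rt(10.5)))
E
```

```text
7.95 [0.5799 0.2815 0.1031] [ 0.6 -0.   0.4] 0.093
(array([0.008, 0.001, 0.321]), array([-0.001,  0.   ,  0.001]))
```

Request:
{"op": "jog_arm", "data": {
  "rows": [
    [[0.008,0,0.15],[0,0,0]],
    [[0.008,0,0.29],[0,0,0]],
    [[0.008,0,0.32],[0,0,0]],
    [[0.008,0,0.32],[0,0,0]]
  ]
}}

```text
t: 8.35
tool_pos: [0.5805, 0.2843, 0.0405]
orientation: [2.006, 2.417, 0.001]
force: [-0.2, -1.3, 0.1]
opening: 0.0932
gripper_force: 0.0
```

Request:
{"op": "jog_arm", "data": {
  "rows": [
    [[0,0,0],[0,0,0]],
    [[0,0,0],[0,0,0]],
    [[0,0,0],[0,0,0]],
    [[0,0,0],[0,0,0]],
    [[0,0,0],[0,0,0]]
  ],
  "hand": 1,
  "squeeze": 25
}}

```text
t: 8.85
tool_pos: [0.58, 0.2847, 0.0397]
orientation: [2.005, 2.418, 0.001]
force: [0.4, -0.1, 0.5]
opening: 0.0575
gripper_force: 0.0
```

Request:
{"op": "jog_arm", "data": {
  "rows": [
    [[0,0,0],[0,0,0]],
    [[0,0,0],[0,0,0]],
    [[0,0,0],[0,0,0]]
  ]
}}

```text
t: 9.15
tool_pos: [0.5798, 0.2847, 0.0394]
orientation: [-2.005, -2.418, 0.0]
force: [-0.4, -0.4, 1.4]
opening: 0.0498
gripper_force: 25.0
```

Request:
{"op": "jog_arm", "data": {
  "rows": [
    [[0,0,-0.2],[0,0,0]],
    [[0,0,-0.42],[0,0,0]],
    [[-0.15,-0.02,-0.6],[0,0,0.08]],
    [[-0.35,-0.04,-0.7],[0,0,0.16]],
    [[-0.58,-0.06,-0.75],[0,0,0.24]]
  ]
}}

```text
t: 9.65
tool_pos: [0.5906, 0.1685, 0.1925]
orientation: [2.425, 1.995, 0.006]
force: [1.4, -0.7, -0.5]
opening: 0.0498
gripper_force: 24.9
```

```bash
python3 - <<'E'
from h import *
st();print(move([.600,.0237,.16],Rt(-14.5)))
E
```

```text
9.65 [0.5906 0.1685 0.1925] [ 1.4 -0.7 -0.5] 0.0498
(array([-0.701,  0.185,  0.162]), array([ 0.003, -0.001,  0.038]))
```

Request:
{"op": "jog_arm", "data": {
  "rows": [
    [[-0.24,0.06,0],[0,0,0.038]],
    [[-0.48,0.12,0],[0,0,0.038]],
    [[-0.66,0.18,0.05],[0,0,0.038]],
    [[-0.66,0.18,0.1],[0,0,0.038]],
    [[-0.66,0.18,0.1],[0,0,0.038]]
  ]
}}

```text
t: 10.15
tool_pos: [0.5985, 0.0312, 0.167]
orientation: [-2.482, -1.922, 0.004]
force: [-0.9, 0.2, -1.2]
opening: 0.0498
gripper_force: 25.0
```

Request:
{"op": "jog_arm", "data": {
  "rows": [
    [[0,0,0.1],[0,0,0]],
    [[0,0,0.1],[0,0,0]]
  ]
}}

```text
t: 10.35
tool_pos: [0.5979, 0.0334, 0.1466]
orientation: [-2.478, -1.926, 0.005]
force: [-0.6, 0.8, -1.1]
opening: 0.05
gripper_force: 25.0
```

```bash
python3 - <<'E'
from h import *
snap("wrist","w4");snap("side","s4");st();print(move([.600,.0237,.043],Rt(-14.5)))
d=pickle.load(open("s4.pkl","rb"))["frame"][190:290,290:390,::-1];w=pickle.load(open("w4.pkl","rb"))["frame"][80:320,200:440,::-1]
cv2.imwrite("pics/c5.png",np.hstack([cv2.resize(d,(400,400),interpolation=cv2.INTER_CUBIC),cv2.resize(w,(400,400))]))
E
```

```text
10.45 [0.5992 0.0333 0.149 ] [-0.3  0.1  0.1] 0.0502
(array([-0.045,  0.016,  0.53 ]), array([-0.001,  0.   ,  0.003]))
```

View pics/c5.png

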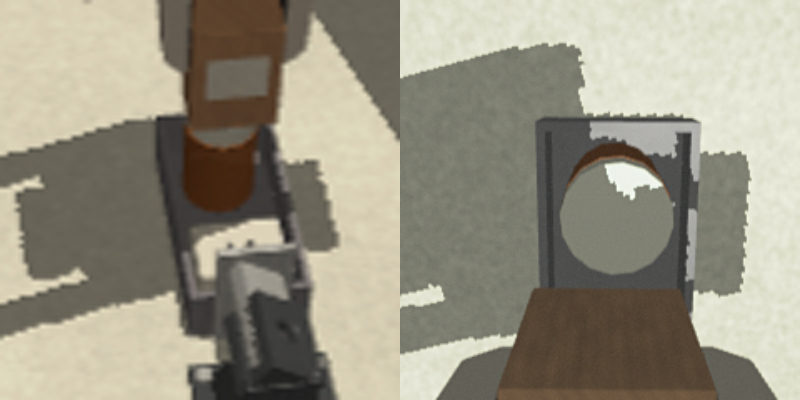

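The jar stands upright in the tray, its cap at about (329.6,210) in the wrist view, with clear floor between it and the charger. The carton is held level above that gap.

```bash
python3 - <<'E'
from h import *
W=pickle.load(open("w4.pkl","rb"));R=Rt(-14.5)
C=np.array([.6004,.0252,0]);M=Rn.from_euler('z',-14.5,degrees=True)
print(M.inv().apply(onz(W,(329.6,210.2),.079)-C)); s=st(); print(M.inv().apply(s["tool_pos"]-C)); print(move([.600,.0237,.09],R))
E
```

```text
[-0.0011807   0.03986052  0.079     ]
10.45 [0.5992 0.0333 0.149 ] [-0.3  0.1  0.1] 0.0502
[-0.0031834   0.00752176  0.14903856]
(array([-0.045,  0.016,  0.295]), array([-0.001,  0.   ,  0.003]))
```

Request:
{"op": "jog_arm", "data": {
  "rows": [
    [[-0.045,0.016,0.05],[0,0,0.003]],
    [[-0.045,0.016,0.1],[0,0,0.003]],
    [[-0.045,0.016,0.1],[0,0,0.003]],
    [[-0.045,0.016,0.1],[0,0,0.003]]
  ]
}}

```text
t: 10.85
tool_pos: [0.6002, 0.0224, 0.1287]
orientation: [-2.486, -1.92, 0.001]
force: [-0.0, -0.2, -0.7]
opening: 0.0501
gripper_force: 25.0
```

```bash
python3 - <<'E'
from h import *
st();print(move([.600,.0237,.0436],Rt(-14.5)))
E
```

```text
10.85 [0.6002 0.0224 0.1287] [-0.  -0.2 -0.7] 0.0501
(array([ 0.006, -0.002,  0.425]), array([-0.001,  0.   , -0.002]))
```

Request:
{"op": "jog_arm", "data": {
  "rows": [
    [[0.005,0,0.1],[0,0,0]],
    [[0.005,0,0.25],[0,0,0]],
    [[0.005,0,0.36],[0,0,0]],
    [[0.005,0,0.395],[0,0,0]],
    [[0.005,0,0.395],[0,0,0]]
  ]
}}

```text
t: 11.35
tool_pos: [0.6001, 0.0235, 0.0494]
orientation: [-2.485, -1.92, 0.002]
force: [0.2, -0.3, -1.4]
opening: 0.0495
gripper_force: 25.0
```

Request:
{"op": "jog_arm", "data": {
  "rows": [
    [[0,0,0.01],[0,0,0]],
    [[0,0,0.02],[0,0,0]],
    [[0,0,0.03],[0,0,0]],
    [[0,0,0.03],[0,0,0]]
  ]
}}

```text
t: 11.75
tool_pos: [0.6011, 0.0234, 0.0446]
orientation: [2.486, 1.92, 0.001]
force: [0.0, -0.6, -1.8]
opening: 0.0504
gripper_force: 25.0
```

Request:
{"op": "jog_arm", "data": {
  "rows": [
    [[0,0,0.004],[0,0,0]],
    [[0,0,0.008],[0,0,0]],
    [[0,0,0.008],[0,0,0]]
  ]
}}

```text
t: 12.05
tool_pos: [0.6012, 0.0234, 0.0433]
orientation: [2.486, 1.92, 0.001]
force: [-1.9, 0.5, 3.4]
opening: 0.0499
gripper_force: 25.0
```

Request:
{"op": "jog_arm", "data": {
  "rows": [
    [[0,0,0],[0,0,0]],
    [[0,0,0],[0,0,0]],
    [[0,0,0],[0,0,0]],
    [[0,0,0],[0,0,0]],
    [[0,0,0],[0,0,0]]
  ],
  "hand": -1
}}

```text
t: 12.55
tool_pos: [0.6008, 0.0234, 0.0425]
orientation: [-2.486, -1.92, 0.0]
force: [-0.3, -0.3, 0.0]
opening: 0.0854
gripper_force: 0.0
```

Request:
{"op": "jog_arm", "data": {
  "rows": [
    [[0,0,-0.1],[0,0,0]],
    [[0,0,-0.32],[0,0,0]],
    [[0,0,-0.57],[0,0,0]],
    [[-0.2,0,-0.75],[0,0,-0.09]],
    [[-0.4,0,-0.85],[0,0,-0.18]]
  ]
}}

```text
t: 13.05
tool_pos: [0.5819, -0.0537, 0.2166]
orientation: [2.179, 2.258, 0.005]
force: [0.2, 0.1, 0.3]
opening: 0.0929
gripper_force: 0.0
```

```bash
python3 - <<'E'
from h import *
st();print(move([.514,-.276,.2],Rt(75.5)))
E
```

```text
13.05 [ 0.5819 -0.0537  0.2166] [0.2 0.1 0.3] 0.0929
(array([-1.098, -0.38 ,  0.082]), array([ 0.002,  0.002, -0.816]))
```

Request:
{"op": "jog_arm", "data": {
  "rows": [
    [[-0.22,-0.08,0],[0,0,-0.09]],
    [[-0.44,-0.15,0],[0,0,-0.18]],
    [[-0.66,-0.23,0],[0,0,-0.27]],
    [[-0.88,-0.3,0],[0,0,-0.36]],
    [[-1,-0.35,0],[0,0,-0.45]]
  ]
}}

```text
t: 13.55
tool_pos: [0.515, -0.2588, 0.2127]
orientation: [1.27, 2.873, -0.001]
force: [0.4, 0.3, 0.7]
opening: 0.093
gripper_force: 0.0
```

```bash
python3 - <<'E'
from h import *
st();print(move([.514,-.276,.19],Rt(75.5)))
E
```

```text
13.55 [ 0.515  -0.2588  0.2127] [0.4 0.3 0.7] 0.093
(array([-0.06 , -0.061,  0.114]), array([-0.   ,  0.   , -0.369]))
```

Request:
{"op": "jog_arm", "data": {
  "rows": [
    [[-0.06,-0.06,0.11],[0,0,-0.09]],
    [[-0.06,-0.06,0.11],[0,0,-0.18]],
    [[-0.06,-0.06,0.11],[0,0,-0.28]],
    [[-0.06,-0.06,0.11],[0,0,-0.37]],
    [[-0.06,-0.06,0.11],[0,0,-0.37]]
  ]
}}

```text
t: 14.05
tool_pos: [0.5152, -0.2729, 0.1905]
orientation: [-0.396, -3.116, -0.0]
force: [0.1, 0.8, -0.1]
opening: 0.0928
gripper_force: 0.0
```

```bash
python3 - <<'E'
from h import *
st();snap("wrist","w5")
E
```

```text
14.05 [ 0.5152 -0.2729  0.1905] [ 0.1  0.8 -0.1] 0.0928
```

View pics/w5.png

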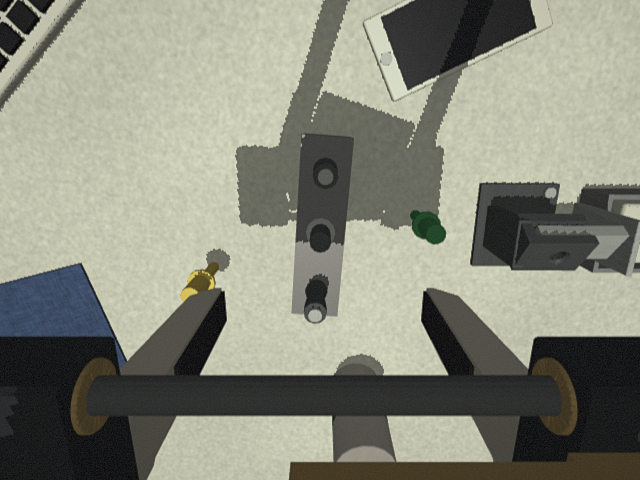

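The wrist view shows the rack running down the picture with the steel-headed pin in its middle hole, knob at about (320,238). The drivers are at (326,176) and (316,315), the green look-alike at (429,228), the yellow one at (203,282), and the fork hole is near (560,256) at right. I'll measure the knob numerically.

```bash
python3 - <<'E'
from h import *
W=pickle.load(open("w5.pkl","rb"));D=pickle.load(open("c0.pkl","rb"));g=cv2.cvtColor(W["frame"],cv2.COLOR_RGB2GRAY)
np.set_printoptions(linewidth=250)
print(g[210:262:2,298:344:2])
# rack corners top face z=.055
for p in [(302,134),(353,138),(337,316),(292,314)]: print(onz(W,p,.055).round(4))
print("green",onz(W,(433,233),.07).round(3))
X,e=tri([ray(D["top"],(384+195*.3,205+148*.3)),ray(D["side"],(325+198*.24,325+85*.24)),ray(W,(320.5,239))]);print(X,e)
E
```

```text
[[ 58  62  63  61  64  63  65  63  64  67  62  62  66  64  65  65  63  64  62  64  62  64  64]
 [ 59  63  64  61  65  61  65  59  60  63  62  63  63  65  63  63  61  59  59  64  61  62  64]
 [ 60  65  62  67  63  62  64  59  64  67  66  63  64  60  64  62  62  66  64  61  59  61  62]
 [ 57  64  63  63  60  62  62  65  61  62  64  64  64  66  64  55  68  65  64  63  64  65  60]
 [ 62  62  60  63  66  62  58  63  65  67  73  80  79  66  66  60  67  60  63  63  65  66  66]
 [ 58  61  68  64  64  61  62  70  86  93  92  89  88  93  85  79  63  66  61  63  64  60  63]
 [ 58  62  63  64  63  63  71  92  89  90  93  92  91  96  91  91  75  59  63  65  63  60  62]
 [ 61  63  61  60  62  72  91  89  92  76  52  45  44  74  89  86  91  74  64  63  63  62  64]
 [ 60  62  64  63  63  91  89  94  56  33  38  37  31  35  49  90  90  89  59  62  63  61  61]
 [ 58  65  65  63  65  88  89  46  40  37  37  32  36  36  35  55  95  92  71  60  61  63  60]
 [ 66  60  63  61  80  93  91  31  38  33  42  34  28  31  33  35  89  87  85  56  66  61  64]
 [ 63  65  64  61  91  87  66  27  32  37  39  37  35  
[... 938 characters left out ...]
02  85 109 120 147 142 143 143 141 140 142 143 139]
 [140 142 142 141 140 141 143 140 142 142 145 146 144 142 141 143 140 140 144 143 142 144 139]
 [145 142 142 138 142 141 141 143 140 142 143 139 143 140 143 140 143 141 138 141 139 140 140]
 [142 141 140 140 139 141 139 141 141 140 139 141 139 139 139 138 141 141 140 139 140 138 146]
 [143 142 141 139 137 140 140 140 139 139 139 140 141 144 140 140 139 137 138 141 139 135 154]]
[ 0.4372 -0.2689  0.055 ]
[ 0.4497 -0.2323  0.055 ]
[ 0.5912 -0.2799  0.055 ]
[ 0.5796 -0.3172  0.055 ]
green [ 0.533 -0.19   0.07 ]
[ 0.51336472 -0.27500546  0.0882467 ] [np.float64(1.0597417780987264), np.float64(1.8556081755379876), np.float64(2.4729420150489743)]
```

```bash
python3 - <<'E'
from h import *
W=pickle.load(open("w5.pkl","rb"));print(onz(W,(320.3,241.5),.087),onz(W,(320.2,232.5),.059))
st();print(move([.5144,-.2746,.0615],Rt(73.5)))
E
```

```text
[ 0.51339523 -0.27427899  0.087     ] [ 0.51398874 -0.27472572  0.059     ]
14.1 [ 0.5153 -0.2728  0.1906] [ 0.4 -0.5 -0.9] 0.093
(array([ 0.002, -0.01 ,  0.645]), array([ 0.   , -0.   ,  0.019]))
```

Request:
{"op": "jog_arm", "data": {
  "rows": [
    [[0.002,-0.01,0.1],[0,0,0.02]],
    [[0.002,-0.01,0.2],[0,0,0.02]],
    [[0.002,-0.01,0.3],[0,0,0.02]],
    [[0.002,-0.01,0.4],[0,0,0.02]],
    [[0.002,-0.01,0.4],[0,0,0.02]]
  ],
  "hand": 0.2
}}

```text
t: 14.6
tool_pos: [0.5124, -0.2732, 0.1073]
orientation: [-0.455, -3.103, -0.004]
force: [0.1, -0.8, 0.2]
opening: 0.0573
gripper_force: 0.0
```

```bash
python3 - <<'E'
from h import *
st();print(move([.5140,-.2745,.0615],Rt(73.5)))
E
```

```text
14.6 [ 0.5124 -0.2732  0.1073] [ 0.1 -0.8  0.2] 0.0573
(array([-0.011, -0.004,  0.229]), array([ 0.001, -0.003, -0.002]))
```

Request:
{"op": "jog_arm", "data": {
  "rows": [
    [[-0.005,-0.003,0],[0,0,0]],
    [[-0.005,-0.003,0.1],[0,0,0]],
    [[-0.005,-0.003,0.2],[0,0,0]],
    [[-0.005,-0.003,0.23],[0,0,0]],
    [[-0.005,-0.003,0.23],[0,0,0]]
  ]
}}

```text
t: 15.1
tool_pos: [0.5152, -0.2754, 0.0648]
orientation: [-0.45, -3.109, -0.0]
force: [0.2, -0.2, -0.0]
opening: 0.0374
gripper_force: 0.0
```

```bash
python3 - <<'E'
from h import *
st();print(move([.5140,-.2745,.0615],Rt(73.5)))
E
```

```text
15.1 [ 0.5152 -0.2754  0.0648] [ 0.2 -0.2 -0. ] 0.0374
(array([0.007, 0.003, 0.017]), array([ 0., -0.,  0.]))
```

Request:
{"op": "jog_arm", "data": {
  "rows": [
    [[0.005,0.003,0.01],[0,0,0]],
    [[0.005,0.003,0.01],[0,0,0]],
    [[0.005,0.003,0.01],[0,0,0]],
    [[0.005,0.003,0.01],[0,0,0]],
    [[0.005,0.003,0.01],[0,0,0]]
  ],
  "hand": 1,
  "squeeze": 50
}}

```text
t: 15.6
tool_pos: [0.515, -0.275, 0.0636]
orientation: [0.449, 3.108, -0.001]
force: [-0.5, 0.9, 5.6]
opening: 0.0148
gripper_force: 50.0
```

```bash
python3 - <<'E'
from h import *
st()
E
```

```text
15.6 [ 0.515  -0.275   0.0636] [-0.5  0.9  5.6] 0.0148
```

Request:
{"op": "jog_arm", "data": {
  "rows": [
    [[0,0,-0.1],[0,0,0]],
    [[0,0,-0.25],[0,0,0]],
    [[0,0,-0.45],[0,0,0]],
    [[0,0,-0.65],[0,0,0]],
    [[0,0,-0.7],[0,0,0]]
  ]
}}

```text
t: 16.1
tool_pos: [0.5166, -0.276, 0.2085]
orientation: [0.448, 3.102, -0.005]
force: [-0.3, -0.2, -0.0]
opening: 0.0149
gripper_force: 50.0
```

```bash
python3 - <<'E'
from h import *
np.set_printoptions(linewidth=250)
st()
W=pickle.load(open("w5.pkl","rb"));D=pickle.load(open("c0.pkl","rb"));T=D["top"];S=D["side"]
F=[.577,-.0999,.072]
for c,w,h,k in [(W,26,20,2),(T,8,8,1),(S,9,9,1)]:
    p=proj(c,F);print(p);g=cv2.cvtColor(c["frame"],cv2.COLOR_RGB2GRAY);x,y=p.round().astype(int);print(x-w,y-h);print(g[y-h:y+h+1:k,x-w:x+w+1:k])
E
```

```text
16.1 [ 0.5166 -0.276   0.2085] [-0.3 -0.2 -0. ] 0.0149
[556.73967446 257.99158738]
531 238
[[ 51  59  54  51  57  55  51  52  51  52  58  55  50  53  53  53  52  52  56  54  57  45  57  51  52  54  51]
 [ 58  45  57  57  49  54  53  52  54  53  53  54  53  58  50  54  51  50  55  56  51  52  52  51  58  56  55]
 [ 53  55  57  55  55  55  56  52  55  58  58  51  51  54  56  50  57  54  53  56  54  53  53  59  56  55  56]
 [ 65  64  68  66  67  66  66  63  64  64  67  65  66  66  65  63  64  65  67  67  65  65  63  68  64  66  65]
 [ 64  59  67  61  65  62  64  66  64  64  62  62  64  62  65  62  64  64  64  62  64  63  62  65  60  66  65]
 [ 61  62  62  66  67  66  65  63  64  68  67  66  64  63  64  67  68  62  63  67  65  66  61  64  67  64  65]
 [ 63  61  69  67  67  63  65  65  62  64  65  66  62  69  71  65  66  63  68  62  62  63  64  60  65  62  64]
 [ 63  64  66  61  64  63  63  69  62  65  61  66  72  59  52  40  28  39  52  61  64  63  66  66  65  67  60]
 [ 63  64  67  64  66  64  66  63  62  64  64  54  53  47  50  41  37  36  48  48  62  64  63  60  64  62  60]
 [ 65  65 
[... 3404 characters left out ...]
46  51  59  58  60  62  54  46  53  65  60  57  69 136 197 194 193]
 [ 97  54  45  49  59  59  58  61  60  47  48  58  60  58  57 123 195 198 195]
 [ 68  56  45  47  56  58  59  58  57  52  50  56  57  58  57 103 172 196 194]
 [ 74  61  45  46  53  59  59  58  58  57  58  57  58  58  58  87 155 199 197]
 [101  66  46  46  51  59  58  58  58  58  58  58  59  59  58  84 146 189 193]
 [101  67  50  45  48  57  58  59  58  59  58  58  58  58  58  57  64  84 140]
 [102  71  55  44  48  54  57  57  57  59  58  58  58  58  58  58  79 100 123]
 [104  85  55  46  46  52  56  56  57  57  58  58  57  59  58  58  78 109 110]
 [ 83  63  45  46  45  51  54  55  57  57  56  56  57  57  58  58  76  98  99]]
```

```bash
cat >> h.py <<'E'
YC=np.array([np.sin(np.radians(14.5)),np.cos(np.radians(14.5)),0])
RF=Rn.from_rotvec(np.radians(35)*YC)*Rt(75.5)
AX=-RF.as_matrix()[:,2]
E
python3 - <<'E'
from h import *
W=pickle.load(open("w5.pkl","rb"));D=pickle.load(open("c0.pkl","rb"));T=D["top"];S=D["side"]
r=[ray(T,(359.3,221.6)),ray(S,(361.2,272.1)),ray(W,(559.5,257))]
print(tri(r),tri(r[:2]),onz(W,(559.5,257),.072),onz(T,(359.3,221.6),.072),onz(S,(361.2,272.1),.072))
print(AX);F=np.array([.5765,-.099,.072])
for d in (.16,.0736): print(F+d*AX,move(F+d*AX,RF))
E
```

```text
(array([ 0.57494662, -0.09955869,  0.07430934]), [np.float64(0.3525304576100693), np.float64(0.5805407018062063), np.float64(0.6869304419643465)]) (array([ 0.57490085, -0.09957954,  0.07336213]), [np.float64(0.16429256282309834), np.float64(0.16429256282326424)]) [ 0.57671375 -0.09774421  0.072     ] [ 0.57493433 -0.09965256  0.072     ] [ 0.57558665 -0.09870542  0.072     ]
[ 0.55530667 -0.14361207  0.81915204]
[ 0.66534907 -0.12197793  0.20306433] (array([-0.495,  0.949,  0.029]), array([ 0.005,  0.394, -0.021]))
[ 0.61737057 -0.10956985  0.13228959] (array([-0.245,  0.942,  0.381]), array([ 0.005,  0.394, -0.021]))
```

Request:
{"op": "jog_arm", "data": {
  "rows": [
    [[-0.08,0.22,0.03],[0,0.08,0]],
    [[-0.16,0.44,0.06],[0,0.16,0]],
    [[-0.24,0.66,0.09],[0,0.24,-0.01]],
    [[-0.32,0.85,0.12],[0,0.32,-0.02]],
    [[-0.41,0.947,0.15],[0.005,0.394,-0.02]]
  ]
}}

```text
t: 16.6
tool_pos: [0.6365, -0.1247, 0.176]
orientation: [-0.328, -2.572, -0.102]
force: [1.4, 0.1, -0.9]
opening: 0.015
gripper_force: 50.0
```

Request:
{"op": "jog_arm", "data": {
  "rows": [
    [[0,0,0],[0,0,0]],
    [[0,0,0],[0,0,0]],
    [[0,0,0],[0,0,0]]
  ]
}}

```text
t: 16.9
tool_pos: [0.6357, -0.1288, 0.1798]
orientation: [-0.335, -2.58, -0.101]
force: [-0.3, -0.4, 0.3]
opening: 0.0151
gripper_force: 50.0
```

```bash
python3 - <<'E'
from h import *
np.set_printoptions(linewidth=250)
F=np.array([.5758,-.0993,.0725])
s=st();print(s["q"].round(2),move(F+.13*AX,RF));c=snap("wrist","w6")
p=proj(c,F);print("hole pred",p)
R0=Rn.from_rotvec(s["orientation"]);tip=s["tool_pos"]+R0.apply([0,0,.0526]);print("tip pred",proj(c,tip),"shank6",proj(c,s["tool_pos"]+R0.apply([0,0,.0466])),proj(c,s["tool_pos"]+R0.apply([0,0,.01])))
g=cv2.cvtColor(c["frame"],cv2.COLOR_RGB2GRAY);x,y=p.round().astype(int);print(x-36,y-36);print(g[y-36:y+37:3,x-36:x+37:3])
x,y=proj(c,tip).round().astype(int);print(x-24,y-30);print(g[y-30:y+31:3,x-24:x+25:2])
E
```

```text
16.9 [ 0.6357 -0.1288  0.1798] [-0.3 -0.4  0.3] 0.0151
[-0.28  0.89  0.65 -0.    2.14 -1.59] (array([-0.041,  0.068, -0.02 ]), array([ 0.005,  0.043, -0.002]))
hole pred [338.71955606 234.64419054]
tip pred [322.65780992 267.33344632] shank6 [322.64405858 270.8473783 ] [322.54232793 296.84300913]
303 199
[[124 125 131 124 126 130 125 129 130 128 128 129 127 126 131 125 124 129 133 124 125 123 125 125 125]
 [131 129 129 134 129 130 130 132 132 131 132 125 131 131 130 127 132 130 131 124 137 123 121 126 126]
 [ 49  50  47  40  42  45  41  39  42  41  40  37  40  44  42  36  42  43  41  36  39 128 124 126 125]
 [ 38  45  40  42  49  48  50  52  51  46  48  51  50  50  49  45  49  45  50  45  53  46 126 124 127]
 [ 41  43  38  48  49  43  49  53  49  49  46  52  48  53  52  56  57  56  59  57  58  57  89  84  84]
 [ 49  44  42  51  48  49  52  48  45  47  48  49  48  50  46  50  52  50  46  51  48  45  99  98 100]
 [ 44  51  52  50  52  51  49  48  48  53  49  49  51  52  49  49  50  52  51  53  53  49 105 104 106]
 [ 49  44  46  47  55  45  51  46  55  50  49  50  48  47  53  52  52  50
[... 3253 characters left out ...]
  67  90 144 180 205 223 213 194 192 204 209 171 149 125 104  48  51  53  52  52]
 [ 52  55  49  54 107 165 198 187 187 188 187 189 189 191 189 187 188 189 190 198 124  62  50  52  51]
 [ 53  47  87 145 197 191 189 191 190 193 194 180 173 167 194 194 194 191 190 189 191 154  82  50  50]
 [131 130 144 190 191 188 190 191 108  52  48  53  49  58  50  60  80 167 190 187 184 188 126 140 132]
 [143 143 143  57  81 174 166  52  54  55  55  57  57  61  57  56  50  44 105 195 195  69 105 144 143]
 [143 145 148  26  40  81  49  53  58  59  60  59  59  57  59  55  50  50  46  55 203  20  67 146 144]
 [145 147 133  31  53  61  53  54  61  55  57  57  54  58  60  54  53  52  51  47 126  27  43 147 143]]
```

```bash
python3 - <<'E'
from h import *
np.set_printoptions(linewidth=250)
c=pickle.load(open("w6.pkl","rb"));g=cv2.GaussianBlur(c["frame"].astype(np.float32).mean(2),(3,3),.6).astype(int)
print(g[222:246,324:354]);print(g[262:276:2,308:338])
F=np.array([.5758,-.0993,.0725]);YF=YC;XF=np.cross(YC,AX)
for v in [F+.008*XF,F-.008*XF,F+.008*YF,F-.008*YF,F-.018*XF,F+.018*XF,F+.022*YF,F-.022*YF]: print(proj(c,v).round(1),end=' ')
# face edges: contrast rows/cols
print();print(g[236,270:400]);print(g[180:262,352])
E
```

```text
[[50 51 50 51 49 48 47 49 49 49 49 48 49 49 47 47 48 50 49 48 48 49 49 50 50 49 48 50 49 48]
 [50 49 50 50 49 50 50 50 50 49 48 48 48 47 48 48 50 51 51 50 50 52 50 50 49 50 50 50 50 47]
 [50 48 46 46 50 50 50 49 49 49 48 47 49 48 49 49 50 49 49 49 50 51 51 49 50 50 48 49 48 47]
 [50 48 47 49 50 48 48 49 49 48 48 46 49 49 49 47 46 48 48 49 49 50 50 49 49 47 46 49 49 48]
 [53 49 49 48 49 48 47 48 48 48 48 49 50 48 47 45 46 47 47 47 48 49 47 48 50 50 48 49 48 50]
 [50 46 49 48 48 49 50 50 49 48 48 46 45 44 46 48 48 45 45 46 47 45 47 48 49 50 50 50 49 51]
 [49 47 48 49 49 49 51 50 49 49 46 43 44 46 50 51 49 47 47 47 44 45 44 47 49 49 48 47 48 49]
 [49 48 47 49 49 49 49 47 47 45 44 45 47 50 52 51 50 48 47 44 43 45 45 44 46 48 48 47 47 47]
 [48 47 46 49 49 50 50 48 44 44 43 46 47 49 49 48 48 46 44 40 46 54 50 45 44 47 49 49 47 45]
 [48 49 49 49 48 48 47 46 46 49 44 41 40 43 43 43 42 42 42 45 58 70 64 47 44 46 49 48 48 47]
 [47 50 48 48 46 49 48 43 50 62 54 45 41 40 38 36 41 44 47 56 70 80 77 50 44 46 49 48 47 47]
 [48 49 47 49 50 50 47 45 58 76 69 60 54 47 45 45 48 54 60 69 79 84 76 50 42 
[... 2052 characters left out ...]
48  46  46  45  50  49  49  49  49  49  51  50  50  49  50  49  49  48  50  50  50  48  45  45
  51  77  87  86  85  86  85  84  85  85  85  88  90  80  53  42  45  46  48  49  50  48  46  47  48  48  48  50  47  48  48  49  50  49  48  59  97 106 103 104 106 105 104 103 103 104 105 105 105 105 104 105 105 104 104 105 105 104 104 103 104 104
 103 103 104 104 104 105]
[120 120 122 121 121 121 122 120 121 122 122 121 122 123 124 126 127 125 124 125 127 130 127 110  75  46  44  46  47  48  54  54  42  42  48  50  49  47  47  49  49  48  49  50  48  49  48  49  48  47  47  48  47  48  48  49  50  51  50  49  48  49
  50  47  47  48  47  48  48  50  48  47  48  50  49  49  48  49  49  48  49  48]
```

The hole's rim measured in the wrist view is centred at (339.2,234.2) against a predicted (338.7,234.6), so the fork position holds within 0.5 mm. I'll align the tool to the axis next.

Request:
{"op": "jog_arm", "data": {
  "rows": [
    [[-0.04,0.065,-0.02],[0.005,0.043,-0.002]],
    [[-0.04,0.065,-0.02],[0.005,0.043,-0.002]],
    [[-0.04,0.065,-0.02],[0.005,0.043,-0.002]],
    [[-0.04,0.065,-0.02],[0.005,0.043,-0.002]]
  ]
}}

```text
t: 17.35
tool_pos: [0.6485, -0.1188, 0.182]
orientation: [-0.32, -2.518, -0.101]
force: [-0.7, -1.1, -0.4]
opening: 0.0146
gripper_force: 50.0
```

```bash
python3 - <<'E'
from h import *
F=np.array([.5758,-.0993,.0725])-.0005*YC
st();print(move(F+.0736*AX,RF))
E
```

```text
17.35 [ 0.6485 -0.1188  0.182 ] [-0.7 -1.1 -0.4] 0.0146
(array([-0.004,  0.001,  0.296]), array([0.   , 0.003, 0.   ]))
```

Request:
{"op": "jog_arm", "data": {
  "rows": [
    [[-0.004,0,0.12],[0,0,0]],
    [[-0.004,0,0.24],[0,0,0]],
    [[-0.004,0,0.29],[0,0,0]],
    [[-0.004,0,0.29],[0,0,0]],
    [[-0.004,0,0.29],[0,0,0]]
  ]
}}

```text
t: 17.85
tool_pos: [0.6169, -0.1102, 0.1334]
orientation: [-0.319, -2.516, -0.102]
force: [-0.8, 0.1, 0.1]
opening: 0.0148
gripper_force: 50.0
```

```bash
python3 - <<'E'
from h import *
np.set_printoptions(linewidth=250)
F=np.array([.5758,-.0993,.0725])-.0005*YC
s=st();print(move(F+.0736*AX,RF));c=snap("wrist","w7");print(move(F+.0736*AX,RF))
R0=Rn.from_rotvec(s["orientation"]);print("hole",proj(c,F+.0005*YC),"tip",proj(c,s["tool_pos"]+R0.apply([0,0.0005,.0526])))
g=cv2.GaussianBlur(c["frame"].astype(np.float32).mean(2),(3,3),.6).astype(int)
print(g[228:280:2,300:350])
E
```

```text
17.85 [ 0.6169 -0.1102  0.1334] [-0.8  0.1  0.1] 0.0148
(array([-0.   , -0.001,  0.004]), array([0.   , 0.002, 0.001]))
(array([ 0.002, -0.002,  0.003]), array([0.   , 0.002, 0.001]))
hole [322.95089493 255.85569504] tip [323.44832257 267.36377036]
[[43 44 43 ... 47 46 49]
 [45 45 43 ... 44 43 44]
 [52 50 49 ... 49 49 48]
 ...
 [48 50 49 ... 51 51 48]
 [50 49 49 ... 47 47 49]
 [50 51 49 ... 50 49 47]]
```

Request:
{"op": "jog_arm", "data": {
  "rows": [
    [[0,-0.002,0.05],[0,0,0]],
    [[0,-0.002,0.1],[0,0,0]],
    [[0,-0.002,0.13],[0,0,0]],
    [[0,-0.002,0.13],[0,0,0]],
    [[0,-0.002,0.13],[0,0,0]]
  ]
}}

```text
t: 18.4
tool_pos: [0.602, -0.1063, 0.1092]
orientation: [-0.318, -2.512, -0.102]
force: [0.1, 0.0, -0.1]
opening: 0.0152
gripper_force: 50.0
```

```bash
python3 - <<'E'
from h import *
F=np.array([.5758,-.0993,.0725])-.0005*YC
s=st();m=move(F+.0086*AX,RF);print(m,m[0][2]*200,"axial F",s["force"]@AX)
E
```

```text
18.4 [ 0.602  -0.1063  0.1092] [ 0.1  0.  -0.1] 0.0152
(array([ 0.005, -0.002,  0.185]), array([ 0.   , -0.001,  0.001])) 37.0 axial F -0.045995370224175686
```

Request:
{"op": "jog_arm", "data": {
  "rows": [
    [[0.003,0,0.015],[0,0,0]],
    [[0.003,0,0.03],[0,0,0]],
    [[0.003,0,0.045],[0,0,0]],
    [[0.003,0,0.06],[0,0,0]],
    [[0.003,0,0.06],[0,0,0]]
  ]
}}

```text
t: 18.9
tool_pos: [0.594, -0.1041, 0.0983]
orientation: [-0.317, -2.51, -0.102]
force: [-0.6, 0.6, -1.4]
opening: 0.0152
gripper_force: 50.0
```

```bash
python3 - <<'E'
from h import *
F=np.array([.5758,-.0993,.0725])-.0005*YC
s=st();m=move(F+.0086*AX,RF);print(m,m[0][2]*200,"axial F",s["force"]@AX, Rn.from_rotvec(s["orientation"]).inv().apply(s["force"]))
E
```

```text
18.9 [ 0.594  -0.1041  0.0983] [-0.6  0.6 -1.4] 0.0152
(array([ 0.002, -0.002,  0.117]), array([ 0.   , -0.003,  0.001])) 23.400000000000002 axial F -1.6181865198021443 [-0.20015422  0.43559252  1.61753321]
```

Request:
{"op": "jog_arm", "data": {
  "rows": [
    [[0.002,-0.001,0.015],[0,0,0]],
    [[0.002,-0.001,0.03],[0,0,0]],
    [[0.002,-0.001,0.045],[0,0,0]],
    [[0.002,-0.001,0.06],[0,0,0]],
    [[0.002,-0.001,0.06],[0,0,0]]
  ]
}}

```text
t: 19.4
tool_pos: [0.5871, -0.1025, 0.0888]
orientation: [-0.317, -2.51, -0.102]
force: [2.4, 1.3, -4.2]
opening: 0.0148
gripper_force: 50.0
```

```bash
python3 - <<'E'
from h import *
F=np.array([.5758,-.0993,.0725])-.0005*YC
s=st();m=move(F+.0086*AX,RF);print(m,m[0][2]*200,"axial F",s["force"]@AX, Rn.from_rotvec(s["orientation"]).inv().apply(s["force"]))
E
```

```text
19.4 [ 0.5871 -0.1025  0.0888] [ 2.4  1.3 -4.2] 0.0148
(array([ 0.001, -0.001,  0.057]), array([ 0.   , -0.002,  0.001])) 11.4 axial F -2.2555056294494484 [-4.07397497  1.82156555  2.24193431]
```

Request:
{"op": "jog_arm", "data": {
  "rows": [
    [[-0.004,0.001,0],[0,0,0]],
    [[-0.004,0.001,0.01],[0,0,0]],
    [[-0.004,0.001,0.02],[0,0,0]],
    [[-0.004,0.001,0.03],[0,0,0]],
    [[-0.004,0.001,0.03],[0,0,0]]
  ]
}}

```text
t: 19.9
tool_pos: [0.5846, -0.1013, 0.084]
orientation: [-0.317, -2.511, -0.103]
force: [1.5, 2.6, 0.7]
opening: 0.0149
gripper_force: 50.0
```

```bash
cat > p.py <<'E'
from h import *
F=np.array([.5758,-.0993,.0725])-.0005*YC
s=st();m=move(F+.0086*AX,RF);print(m,m[0][2]*200,"tool F",Rn.from_rotvec(s["orientation"]).inv().apply(s["force"]).round(1))
E
python3 p.py
```

```text
19.9 [ 0.5846 -0.1013  0.084 ] [1.5 2.6 0.7] 0.0149
(array([ 0.004, -0.004,  0.03 ]), array([ 0.   , -0.002,  0.001])) 6.0 tool F [-0.3  2.9 -1. ]
```

Request:
{"op": "jog_arm", "data": {
  "rows": [
    [[0,0,0.01],[0,0,0]],
    [[0,0,0.02],[0,0,0]],
    [[0,0,0.025],[0,0,0]],
    [[0,0,0.025],[0,0,0]]
  ]
}}

```text
t: 20.3
tool_pos: [0.5814, -0.1007, 0.0793]
orientation: [-0.317, -2.509, -0.103]
force: [0.9, 4.4, -1.1]
opening: 0.0149
gripper_force: 50.0
```

```bash
python3 p.py
```

```text
20.3 [ 0.5814 -0.1007  0.0793] [ 0.9  4.4 -1.1] 0.0149
(array([ 0.004, -0.003,  0.001]), array([ 0.   , -0.003,  0.001])) 0.2 tool F [-0.4  4.5  1. ]
```

Request:
{"op": "jog_arm", "data": {
  "rows": [
    [[0,0,0.008],[0,0,0]],
    [[0,0,0.016],[0,0,0]],
    [[0,0,0.016],[0,0,0]],
    [[0,0,0.016],[0,0,0]]
  ]
}}

```text
t: 20.7
tool_pos: [0.5812, -0.1007, 0.0791]
orientation: [-0.318, -2.514, -0.102]
force: [5.9, 4.4, 8.9]
opening: 0.0147
gripper_force: 50.0
```

```bash
python3 p.py
```

```text
20.7 [ 0.5812 -0.1007  0.0791] [5.9 4.4 8.9] 0.0147
(array([ 0.004, -0.003, -0.   ]), array([ 0.   , -0.   ,  0.001])) -0.0 tool F [  1.3   5.7 -10. ]
```

The push rose sharply to 10 N with almost no travel, at the predicted seat. A little more to make sure.

Request:
{"op": "jog_arm", "data": {
  "rows": [
    [[0,0,0.005],[0,0,0]],
    [[0,0,0.006],[0,0,0]],
    [[0,0,0.006],[0,0,0]]
  ]
}}

```text
t: 21.0
tool_pos: [0.5812, -0.1007, 0.079]
orientation: [-0.318, -2.515, -0.102]
force: [6.9, 3.5, 12.3]
opening: 0.0152
gripper_force: 50.0
```

```bash
python3 p.py
```

```text
21.0 [ 0.5812 -0.1007  0.079 ] [ 6.9  3.5 12.3] 0.0152
(array([ 0.004, -0.003, -0.   ]), array([0.   , 0.001, 0.001])) -0.0 tool F [  2.3   5.1 -13.4]
```

Request:
{"op": "jog_arm", "data": {
  "rows": [
    [[0,0,-0.008],[0,0,0]],
    [[0,0,-0.012],[0,0,0]]
  ]
}}

```text
t: 21.2
tool_pos: [0.5813, -0.1007, 0.0792]
orientation: [-0.318, -2.512, -0.102]
force: [2.4, 5.1, 3.2]
opening: 0.0151
gripper_force: 50.0
```

Request:
{"op": "jog_arm", "data": {
  "rows": [
    [[0,0,0],[0,0,0]],
    [[0,0,0],[0,0,0]],
    [[0,0,0],[0,0,0]],
    [[0,0,0],[0,0,0]],
    [[0,0,0],[0,0,0]]
  ],
  "hand": 0.1
}}

```text
t: 21.7
tool_pos: [0.5805, -0.1009, 0.0779]
orientation: [-0.318, -2.51, -0.102]
force: [0.4, -0.0, 0.3]
opening: 0.042
gripper_force: 0.0
```

Request:
{"op": "jog_arm", "data": {
  "rows": [
    [[0,0,-0.05],[0,0,0]],
    [[0,0,-0.15],[0,0,0]],
    [[0,0,-0.3],[0,0,0]],
    [[0,0,-0.45],[0,0,0]],
    [[0,0,-0.55],[0,0,0]]
  ]
}}

```text
t: 22.2
tool_pos: [0.6434, -0.117, 0.1711]
orientation: [-0.318, -2.514, -0.102]
force: [0.2, 1.0, -0.5]
opening: 0.0419
gripper_force: 0.0
```

```bash
python3 - <<'E'
from h import *
np.set_printoptions(linewidth=250,threshold=100000)
for i in range(2): st();c=snap("wrist","w8")
S=snap("side","s8");T=snap("top","t8")
F=np.array([.5758,-.0993,.0725]);XF=np.cross(YC,AX)
for nm,h in [("knob top",.032),("if 5 mm short",.037)]: print(nm,proj(c,F+h*AX),proj(S,F+h*AX),proj(T,F+h*AX))
print("head L/R/near/far seated",[proj(c,F+.004*AX+.012*v).round(1).tolist() for v in (YC,-YC,XF,-XF)],"mouth plane",proj(c,F).round(1))
g=cv2.GaussianBlur(c["frame"].astype(np.float32).mean(2),(3,3),.6).astype(int);x,y=proj(c,F+.01*AX).round().astype(int)
print(x-36,y-36);print(g[y-36:y+37:3,x-36:x+37:3])
E
```

```text
22.2 [ 0.6434 -0.117   0.1711] [ 0.2  1.  -0.5] 0.0419
22.25 [ 0.6446 -0.1175  0.1733] [1.4 0.3 1.6] 0.042
knob top [323.1570679  247.24618888] [370.77518107 263.68869748] [362.3862593 211.1955626]
if 5 mm short [323.15810891 249.41171039] [372.26396349 262.34432551] [362.90219902 209.60170458]
head L/R/near/far seated [[338.7, 236.4], [307.6, 236.4], [323.1, 251.2], [323.2, 221.2]] mouth plane [323.2 235. ]
287 203
[[120 121 124 129 123 121 123 119 127 126 126 125 128 126 126 125 119 122 127 127 126 122 124 122 124]
 [ 84  75  76  74  73  76  73  73  74  76  74  74  74  74  73  87  86  87  87  86  87  91 123 118 121]
 [ 41  44  41  42  50  49  51  50  49  50  50  49  48  49  50  47  51  46  50  48  50  61 126 119 119]
 [ 37  40  42  39  42  42  41  39  44  42  42  42  41  41  43  41  42  44  44  42  43  45  97 102 101]
 [ 48  48  47  50  51  50  51  51  50  50  49  52  52  53  50  51  50  50  51  51  51  49  84 101 101]
 [ 45  48  49  50  50  49  51  50  49  50  48  49  48  48  50  50  47  50  48  50  51  50  88 104 105]
 [ 48  48  50  49  50  47  48  49  51  51  53  67  82  79  59 
[... 1195 characters left out ...]
  50  50  50  49  51  48  52  49  51  50  50  48  50  51  51  50  51  49  49 127]
 [ 52  42  38  41  38  50  49  52  49  49  50  50  47  51  49  50  50  49  50  47  51  49  50  45 127]
 [ 67  41  39  40  36  49  49  50  51  50  50  48  49  50  48  50  48  48  50  50  47  49  51  47 122]
 [ 50  43  44  42  39  51  50  49  50  49  50  49  48  50  51  49  50  48  49  49  51  51  51  49 121]
 [ 51  45  42  41  42  48  50  50  50  48  49  48  48  50  48  51  50  46  48  49  49  50  49  48 121]
 [ 50  48  48  49  49  47  48  46  49  46  49  50  49  51  49  51  50  50  49  50  48  49  49  48 120]
 [ 51  50  49  49  48  50  49  47  49  49  50  49  49  49  51  50  50  49  50  50  49  47  51  48 121]]
```

The head's far edge is at row 221 (seated prediction 221.2) and its span is columns 309-340, as a seated head should be. I'll retreat and check everything from above.

Request:
{"op": "jog_arm", "data": {
  "rows": [
    [[0,-0.2,-0.2],[0,0,0]],
    [[0.1,-0.4,-0.3],[0,0,0]],
    [[0.3,-0.6,-0.35],[0,0,0]],
    [[0.5,-0.8,-0.4],[0,0,0]],
    [[0.7,-1,-0.4],[0,0,0]]
  ]
}}

```text
t: 22.9
tool_pos: [0.5447, -0.2783, 0.3001]
orientation: [-0.317, -2.508, -0.103]
force: [1.3, -0.7, 0.4]
opening: 0.0417
gripper_force: 0.0
```

```bash
python3 - <<'E'
from h import *
st();T=snap("top","t9");S=snap("side","s9");D=pickle.load(open("c0.pkl","rb"))
M=Rn.from_euler('z',-14.5,degrees=True);C=np.array([.6004,.0252,0])
cw=lambda p:C+M.apply(p)
for nm,c,o in [("top",T,D["top"]),("side",S,D["side"])]:
    h=cv2.cvtColor(c["frame"],cv2.COLOR_RGB2HSV);m=cv2.inRange(h,(3,100,40),(18,255,255))
    k=cv2.connectedComponentsWithStats(m);p=proj(c,cw([0,-.003,.079]));q=proj(c,cw([0,.04,.079]))
    print(nm,"pred carton top",p.round(1),"jar top",q.round(1),[ (k[2][i].tolist(),k[3][i].round(1).tolist()) for i in range(1,k[0]) if k[2][i][4]>25 and np.linalg.norm(k[3][i]-p)<45])
    d=cv2.absdiff(cv2.GaussianBlur(c["frame"],(5,5),0),cv2.GaussianBlur(o["frame"],(5,5),0)).max(2)
    print([ (n,int(d[y-6:y+7,x-6:x+7].max())) for n,x,y in ([("green",399,241),("yellow",489,241),("drvA",446,226),("drvB",434,271),("can",445,165),("tin",136,287),("disp",187,286),("sd",268,303),("phone",370,309)] if nm=="top" else [("green",361,319),("yellow",408,403),("can",460,325),("tin",235,163),("disp",250,187),("sd",255,247),("phone",284,329),("drvA",346,348),("drvB",398,346)])])
F=np.array([.5758,-.0993,.0725])
P=[tuple(proj(S,F+h*AX).round(1)) for h in (.032,.036)];print("knob",P)
g=cv2.cvtColor(S["frame"],cv2.COLOR_RGB2GRAY);np.set_printoptions(linewidth=200);print(g[256:282,352:384])
E
```

```text
22.9 [ 0.5447 -0.2783  0.3001] [ 1.3 -0.7  0.4] 0.0417
top pred carton top [303.2 209.5] jar top [283.9 204.5] [([294, 197, 20, 29, 368], [303.3, 209.8])]
[('green', 87), ('yellow', 88), ('drvA', 111), ('drvB', 115), ('can', 96), ('tin', 20), ('disp', 20), ('sd', 20), ('phone', 24)]
side pred carton top [348.4 227.9] jar top [345.3 214.4] [([336, 221, 25, 25, 433], [347.4, 231.9])]
[('green', 93), ('yellow', 86), ('can', 56), ('tin', 61), ('disp', 15), ('sd', 22), ('phone', 15), ('drvA', 92), ('drvB', 93)]
knob [(np.float64(370.8), np.float64(263.7)), (np.float64(372.0), np.float64(262.6))]
[[160 138 109  96  92  88  86  84  83  86  88  80  64 103 146 191 219 217 217 217 215 216 216 213 213 214 214 216 214 211 213 216]
 [165 164 162 154 134 108  97  91  85  86  93  92  56  94 146 189 216 215 216 216 216 217 219 216 215 216 215 214 216 217 216 216]
 [164 165 162 160 161 160 156 132  93  86  84  71  48  84 136 174 216 217 215 213 210 213 215 214 213 213 214 213 214 214 215 218]
 [164 165 163 160 160 160 160 161 142  87  84  71  55  78 118 165 216 218 215 213 211 209 213 216 214 212 212
[... 2204 characters left out ...]
219 218 217 218 214 210 212 216 218 217 214]
 [123 114  74  52  52  59  66  65  65  66  67  66  65  65  66  66  95 165 210 214 216 213 216 217 218 216 213 211 212 215 216 213]
 [120 113  75  57  51  55  66  66  67  66  67  66  65  66  66  66  65  74  96 156 217 215 214 216 218 215 214 213 211 215 215 213]
 [ 95 114  80  63  51  54  62  64  65  66  66  66  66  66  67  66  66  89 112 138 210 216 216 216 216 216 213 210 210 215 215 212]
 [ 94 117  96  62  53  53  59  64  63  64  65  65  65  66  66  65  65  87 122 124 161 216 216 216 216 215 213 212 214 215 212 212]
 [ 86  94  70  51  53  53  57  62  62  64  64  64  64  64  65  66  67  85 110 111 169 218 217 218 219 215 213 214 217 217 217 216]]
```

Carton top is at its predicted place (303.3,209.8 against 303.2,209.5). The knob matches its seated prediction. The changes near the rack look like the arm and its shadow, so I'll confirm the look-alikes by colour, then hand in.

```bash
python3 - <<'E'
from h import *
from plant import robot
A=pickle.load(open("c0.pkl","rb"))["side"];B=pickle.load(open("s9.pkl","rb"));ok=True
for nm,lo,hi,(x,y) in [("green",(50,120,30),(85,255,255),(361,319)),("yellow",(20,150,60),(32,255,255),(408,403))]:
    r=[]
    for c in (A,B):
        m=cv2.inRange(cv2.cvtColor(c["frame"],cv2.COLOR_RGB2HSV),lo,hi)[y-25:y+25,x-25:x+25];r.append(np.argwhere(m).mean(0))
    print(nm,r);ok&=np.linalg.norm(r[0]-r[1])<2
if ok: print(robot.close_job())
E
```

```text
green [array([23.90977444, 24.58646617]), array([24.07246377, 24.57971014])]
yellow [array([25.4137931 , 24.17816092]), array([25.16201117, 24.17877095])]
the job is handed in; nothing more can be done
None
```

The job is handed in at about 23 s of the 64 s allowed: the jar and carton stand on the tray floor beside the charger, and the pin stopped hard at its predicted seat under a 13 N push. The gripper is clear of everything. The look-alikes, phone, tin, dispenser and loose screwdriver read as unmoved; the arm and its shadow hid the rack drivers and spray can in that last check.

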